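# Draw the transit plug from a gas purifier base

### The arm

A 6-joint arm with a two-finger parallel gripper is mounted at the origin on a cart in front of the work surface, level with it; the furniture and walls round the work are solid. World frame = base frame: x ahead of the robot, y to its left, z up, the work surface at z = 0. Lengths are in m, angles in rad, forces in N, time in s.
With the tool pointing down it reaches from about 0.225 to 0.875 m from the base axis. Payload 3.4 kg.
Tool frame: the origin (TCP) lies between the finger pads; the fingertips stand 19 mm ahead of it and the grasp point (between the pads) is the TCP (manip.tip_reach is the distance from the TCP to the fingertips, in m); z points along the fingers, x is the direction in which the jaws open and shut, and the axes are right-handed (so a half turn about z gives the same grasp; the last joint's range is limited). The gripper opens to 85 mm and grips with 20 to 120 N. Pads are 22 mm wide; open, the fingers measure 114 mm over their backs; the gripper's body (76 mm by 85 mm) begins 54 mm behind the grasp point. The pads swing forward as they close: fully open they stand 13 mm farther back than shut.
Start: joints at [1.134, 0.276, 1.505, -0, 1.361, -0.121], TCP at [0.179, 0.547, 0.25] pointing down, gripper open.
Joint ranges: [-2.89, 2.89], [-0.75, 2.08], [0.22, 2.7], [-1.18, 4.32], [0.11, 2.71], [-2.7, 2.7]. Speed limits (rad/s): [2.57, 2.57, 3.14, 3.14, 3.14, 3.14].

### API

Orientations are given as a unit quaternion [w, x, y, z].
In Python, from rig import manip gives the robot as it stands.
- The arm moves only by the tool send_rows, never from a script. Its arguments are lists of equal length, an entry for each row: "delta_pos": the shift along the tool's x, y, z normalised to -1 to 1, where 1 is 40 cm, a list of three; "angular": the turn, a rotation vector about the tool's x, y, z normalised to -1 to 1, where 1 is 0.08 rad, a list of three. A call has 1 to 5 rows; each row shifts and turns the commanded pose from where the row before left it, along the tool's axes as they then stand; what a row does not reach is not made up. A row lasts 1/12 s, in which the tool goes at most 41.7 mm and 7.16 degrees, less where a joint would pass 70% of its speed; a pose out of reach is approached as far as the arm can. A call with a number of a shift or a turn outside -1 to 1 is refused whole. A call with a gripper value outside its range is refused whole. "hand" is the finger opening in mm, from 0 to 85.4, set as the call begins (left out, the last holds). The fingers move at their own pace and stop on an object; "squeeze" is the grip in N (left out, the last holds). Time passes only in rows, so rows that do not move let the fingers close. It gives the time, the measured TCP pose, the force and the opening at its end, in the units of the state.
- manip.get_state(): the state, without advancing time (a new reading comes with each control period).
- manip.get_image(name): name is "side" or "top" or "wrist"; returns the picture (400x640x3 uint8, blue, green, red); there is no depth.
- manip.calibration(name): a dict with "fx", "fy", "cx", "cy" (pixels), "k1" (the pictures are not rectified: a ray, as slopes to the right and down, at radius r is drawn at 1 + k1 r^2 times it, then the intrinsics apply), "camera_from_world" (4x4, takes a point from world to camera coordinates). Camera axes: x right, y up, looking along -z (the intrinsics and any distortion apply to the point x, -y, -z); pixel columns grow to the right and rows downward; lengths in m; the calibration is good to about 2 mm. A picture is of the moment at which its call begins: read the wrist's pose just before it. calibration takes no time and is no camera call; for the wrist camera it gives the pose at the moment of the call.
- manip.sign_off(): hands the job in, once; it reports no verdict.
The state is a dict: "clock": time; "qpos": joint angles; "qd": joint speeds; "effort": joint torques, N m; "position": TCP position; "ee_rot": TCP orientation; "contact_force": force on the tool from outside, world axes, zero at the start; "moment": the same for the moment, N m; "width": finger opening in m.
Only numpy, scipy, OpenCV 4.12 (cv2) and the standard library are available. Lean on these libraries where they do the work, as an engineer would, in place of code of your own. Each camera call takes 0.05 s, during which the arm holds its last target.

### The job

Push the green folding dust cover on the port block back until its two panels stand folded flat against each other. Then screw the T-handle puller clockwise into the brass plug until its collar is home on the plug, letting go of the bar about half-way through the turn and taking it afresh to finish. Draw the plug straight up out of the block with the puller and gently stand it upright in the black-floored tray, puller still screwed in, cover still folded, the carton and the brass union left where they lie.

Things in the scene. Friction and masses are not known exactly. Their poses are not given: they have to be found in the camera images.
- port_block: fixed grey metal block 130 (x) x 120 (y) x 57 high, origin at the centre of its underside, z up; yaw varies a little. The plug sits in its middle, top flush with the block's top. Two rails, 8 wide, rise 10 above the top at y = +-55, along x. Block friction on the plug: sprung pads hold it with a few N.
- cover_far (a joint): angle (rad) of the green cover's far panel about its fixed hinge (along block y, at block x = +45, 65 over the worktop). 0 = both panels flat over the plug; starts raised like a tent; stop at 1.54 = both upright, flat together. Panels 45 long, 98 wide, 4 thick. Stays where left. Folded it stands at block x 41 to 49, up to 110 over the worktop.
- cover_edge (a point): centre of the black round bar (10 thick, 98 long along block y) on the near panel's free edge, about 70 over the worktop. The near panel is hinged to the far one and this edge is guided along the rails: pushed toward block +x (1 to 4 N) it folds both panels. Ends near block x = +40, with the near panel upright behind it.
- plug_top (a point): centre of the brass plug's top face, z up its axis. Square flange 48 x 48 x 8 keyed in the block (cannot turn), round barrel 40 diameter below; bottom 46 below this point: raised 46 it is free of the block. About 0.3 kg. Two red dots on the flange lie on its x axis.
- plug_well (a point): on the plug's axis, on the floor of its tapped well, 40 below the top face; axes as the plug's. Well 28 diameter, 14 below the thread; right-hand two-start thread, lead 21 per turn, leaves a 14 bore. With the bar in line with the red dots the lugs drop in till the collar is 8 to 9 above the plug; then about 160 degrees clockwise seen from above, sinking with the lead, bring it home.
- puller_bar (a point): centre of the puller's blue T bar, to be gripped from above: 76 long (its x), 13 wide (y), 16 high; z up the shaft. Collar underside 85 below this point. Puller 0.14 kg; starts upright in the stand, hanging on its collar.
- puller_collar (a point): centre of the underside of the puller's steel collar (34 diameter, 6 thick), axes as the bar's; home when it lies on the plug's top face. Below it: shaft 11 diameter; two lugs 4.4 thick, 15.5 below, along the bar's x, 23 over both; tapered tip 38 below. At other bar angles than the dots' the lugs ride down the thread as it turns clockwise.
- stand: fixed puller stand: dark plate 90 x 90 x 8 with a grey cup 40 diameter, rim 54 over the worktop, bore 28; origin at the centre of its underside. The puller lifts straight up out of it.
- tray: fixed shallow open tray 135 x 135, white rim and black floor, walls 16 high and 4 thick, floor 4 over the worktop; origin at the centre of its underside.
- septa_carton: small white and teal carton 42 x 74 x 48, loose, not to be moved; origin at the centre of its underside.
- brass_union: brass tube union 22 x 39 x 19, loose, not to be moved; origin at the centre of its underside.

How it is judged:
On the way, in this order (a step that is already met when the one before it is completed fails the run):
1. the cover's panels are folded flat against each other (value of joint cover_far above 1.42 rad), for 0.2 s.
2. the puller stands part-way in the thread, let go by the fingers (collar 3 to 8 mm above the plug, which is still in the block) (z of puller_collar in the frame of plug_top between 0.003 and 0.008 m and horizontal distance between puller_collar and plug_top below 0.008 m and contact force between the fingers and puller below 0.05 N and z of plug_top in the frame of port_block below 0.062 m and horizontal distance between plug_top and port_block below 0.006 m), for 0.1 s.
3. the puller is screwed home, its collar within 2.5 mm of the plug's top face, the plug still in the block (z of puller_collar in the frame of plug_top below 0.0025 m and horizontal distance between puller_collar and plug_top below 0.006 m and z of plug_top in the frame of port_block below 0.062 m and horizontal distance between plug_top and port_block below 0.006 m), for 0.2 s.
4. the plug is drawn 38 mm straight up in the bore by the puller (z of plug_top in the frame of port_block above 0.095 m and horizontal distance between plug_top and port_block below 0.012 m and angle between plug_top's own z axis and vertical below 0.15 rad and z of puller_collar in the frame of plug_top below 0.008 m), for 0.1 s.
At the end, for the whole second after the job is handed in: The cover is still folded (over 1.38 rad); the plug stands on the tray's floor, upright within 0.12 rad, inside the walls; the puller is still screwed in, its collar within 6 mm of the plug's top face (value of joint cover_far above 1.38 rad and x of plug_top in the frame of tray between -0.05 and 0.05 m and y of plug_top in the frame of tray between -0.05 and 0.05 m and height (world z) of plug_top below 0.055 m and angle between plug_top's own z axis and vertical below 0.12 rad and z of puller_collar in the frame of plug_top below 0.006 m and horizontal distance between puller_collar and plug_top below 0.006 m); the robot touches nothing.
It fails at once if the carton is moved by more than 30 mm (distance of septa_carton from where it was at the start of the episode above 0.03 m).
It fails at once if the brass union is moved by more than 30 mm (distance of brass_union from where it was at the start of the episode above 0.03 m).
It fails at once if the plug is dropped into the tray (over 80 N) (contact force between plug and tray above 80 N).
It also fails if it takes over 72 s, if anything falls off the work surface, if the arm or the gripper's body presses on something with over 40 N, if the wrist force passes 120 N, or if a joint passes its speed limit or range.

## Working session

There is one attempt and no reset: what is moved stays moved. The work goes in short steps, Python scripts to look and compute and a tool call to move; the robot and the scene stay as the last step left them, time stands still between calls to the robot, and variables do not carry over. Pictures are saved under pics/ and viewed, and the job is handed in when it is done.

Besides the shell and the picture viewer there is one more tool, called after "Emit:" as name(argument=value, ...) on one line, values as JSON. send_rows: Moves the arm, as the interface text tells. Scaled input: -1 to 1 covers 40 cm each way for a shift and 0.08 rad each way for a turn. Its arguments: {"type":"object","properties":{"delta_pos":{"type":"array","items":{"type":"array","items":{"type":"number"}}},"angular":{"type":"array","items":{"type":"array","items":{"type":"number"}}},"hand":{"type":"number"},"squeeze":{"type":"number"}},"required":["delta_pos","angular"]}

```bash
ls -la; mkdir -p pics
python3 - <<'E'
from rig import manip
import cv2
s=manip.get_state()
print(s, manip.tip_reach)
for n in ["side","top","wrist"]:
    im=manip.get_image(n); cv2.imwrite(f"pics/{n}0.png",im)
    print(n,manip.calibration(n))
E
```

```text
total 12
drwxr-xr-x  3 agent agent 4096 Dec  7 04:56 .
drwxr-xr-x 23 root  root  4096 Dec  7 04:56 ..
drwxr-xr-x  2 agent agent 4096 Dec  7 04:56 pics
{'clock': 0.0, 'qpos': array([ 1.13398618e+00,  2.76577198e-01,  1.50609766e+00,  1.21337180e-05,
        1.36069604e+00, -1.21005340e-01]), 'qd': array([-0.0001348 ,  0.00020864,  0.00040212, -0.00221309, -0.00075195,
       -0.00084437]), 'effort': array([-2.07865764e-03, -4.16768754e+01, -2.45802927e+01, -4.58079194e-04,
        1.10911587e-02,  3.23379830e-06]), 'position': array([0.1783853 , 0.54612775, 0.24946396]), 'ee_rot': array([ 4.26134216e-04,  8.09500760e-01,  5.87118156e-01, -7.80370272e-04]), 'contact_force': array([0.11575696, 0.27415477, 0.12596729]), 'moment': array([-0.01422848,  0.0115942 , -0.03113628]), 'width': 0.08511840015960834} 0.019
side {'fx': 465.32335904100984, 'fy': 465.32335904100984, 'cx': 316.8847816006959, 'cy': 206.00413106408075, 'k1': -0.05082758450286169, 'camera_from_world': array([[-0.97378892, -0.22711741, -0.01236199,  0.55276295],
       [ 0.07358938, -0.3660163 ,  0.92769428, -0.13752752],

[... 232 characters left out ...]
'k1': -0.11797927191561651, 'camera_from_world': array([[ 0.01173467, -0.99989818, -0.00811979, -0.00380581],
       [ 0.99035223,  0.01050058,  0.13817455, -0.57761172],
       [-0.13807521, -0.00966289,  0.99037461, -1.29164981],
       [ 0.        ,  0.        ,  0.        ,  1.        ]])}
wrist {'fx': 305.13686520729806, 'fy': 305.13686520729806, 'cx': 325.0835004194302, 'cy': 196.32297855190006, 'k1': -0.007160109027057598, 'camera_from_world': array([[ 0.31123628,  0.95032944, -0.00243658, -0.57382878],
       [-0.90687047,  0.29623486, -0.29971796,  0.03783888],
       [-0.284109  ,  0.09549276,  0.95402474, -0.38084579],
       [ 0.        ,  0.        ,  0.        ,  1.        ]])}
```

View pics/side0.png

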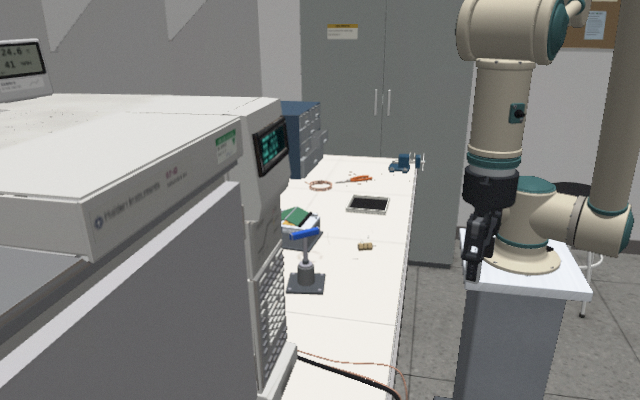

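View pics/top0.png

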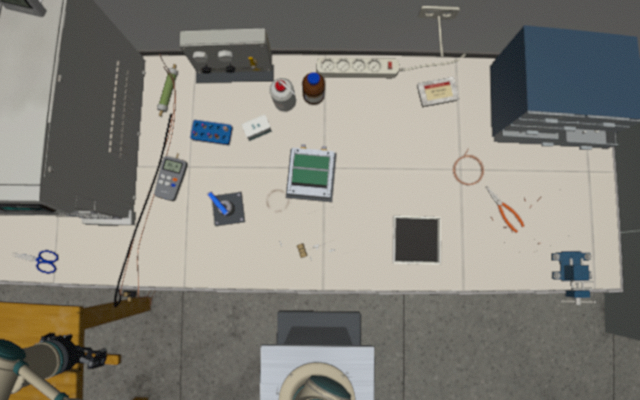

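View pics/wrist0.png

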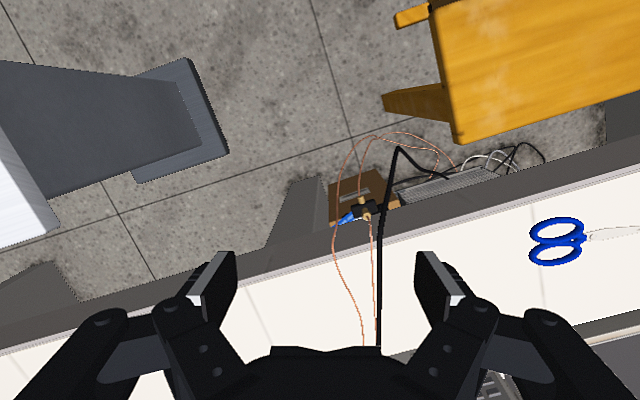

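The side view is mostly blocked by the instrument at left. The stand with the blue bar is at about (305,265). The top view shows the block with the green cover at (311,173), the stand at (228,208), the tray at (416,240), the union at (302,250), and the white/teal carton at (257,127). Next I'll write helpers and get rough positions.

```bash
cat > h.py <<'E'
import numpy as np, cv2
from scipy.spatial.transform import Rotation as R
from rig import manip
def K(c): return np.array([[c['fx'],0,c['cx']],[0,c['fy'],c['cy']],[0,0,1.]]), np.array([c['k1'],0,0,0,0.])
def ray(c,uv):
    k,d=K(c); p=cv2.undistortPoints(np.array(uv,float).reshape(-1,1,2),k,d).reshape(-1,2)
    M=c['camera_from_world']; Rm=M[:3,:3]; o=-Rm.T@M[:3,3]
    dirs=np.c_[p[:,0],-p[:,1],-np.ones(len(p))]@Rm
    return o,dirs/np.linalg.norm(dirs,axis=1)[:,None]
def onz(c,uv,z):
    o,d=ray(c,uv); return o+d*((z-o[2])/d[:,2])[:,None]
def proj(c,P):
    P=np.atleast_2d(P); M=c['camera_from_world']; q=P@M[:3,:3].T+M[:3,3]
    k,d=K(c); 
    return cv2.projectPoints((q*[1,-1,-1]).reshape(-1,1,3),np.zeros(3),np.zeros(3),k,d)[0].reshape(-1,2)
def tri(obs):
    A=np.zeros((3,3));b=np.zeros(3);L=[]
    for c,uv in obs:
        o,d=ray(c,[uv]);d=d[0];P=np.eye(3)-np.outer(d,d);A+=P;b+=P@o;L.append((o,P))
    x=np.linalg.solve(A,b); return x,[np.linalg.norm(P@(x-o)) for o,P in L]
def Rt(s=None):
    s=s or manip.get_state(); return R.from_quat(np.roll(s['ee_rot'],-1))
def yaw_tool():
    "heading of the tool's x (jaw) axis, deg, world"
    a=Rt().as_matrix()[:,0]; return np.degrees(np.arctan2(a[1],a[0]))
def plan(p,jaw=None,s=None):
    """shift (tool axes, units of 0.4 m) and rotvec (units 0.08 rad) to TCP p, tool down, jaw heading deg"""
    s=manip.get_state(); r=Rt(s); d=r.inv().apply(np.array(p)-s['position'])/0.4
    print('at',s['position'].round(4),'jaw',round(yaw_tool(),2),'t',s['clock'],'q6',s['qpos'][5].round(3))
    if jaw is None: jaw=yaw_tool()
    j=np.radians(jaw);X=np.array([np.cos(j),np.sin(j),0]);Z=np.array([0,0,-1.]);T=np.c_[X,np.cross(Z,X),Z]
    print('shift units',d.round(5),'rows>=',round(np.abs(np.linalg.norm(d)*400/41.7),1),'rot units',((r.inv()*R.from_matrix(T)).as_rotvec()/0.08).round(3))
def shot(n,tag):
    c=manip.calibration(n); im=manip.get_image(n); cv2.imwrite(f'pics/{tag}.png',im); np.save(f'pics/{tag}.npy',c,allow_pickle=True); return c,im
def load(tag): return np.load(f'pics/{tag}.npy',allow_pickle=True).item(), cv2.imread(f'pics/{tag}.png')
E
python3 - <<'E'
from h import *
c=manip.calibration('top'); print('block',onz(c,[(311,173)],.065),'bar',onz(c,[(218,203)],.14),'stand',onz(c,[(228,208)],.01),'tray',onz(c,[(416,240)],.004),'union',onz(c,[(302,250)],.01),'carton',onz(c,[(257,127)],.048))
w=manip.calibration('wrist');M=w['camera_from_world'];o=-M[:3,:3].T@M[:3,3]
s=manip.get_state();r=Rt(s);print('cam in tool',r.inv().apply(o-s['position']),'look',r.inv().apply(-M[2,:3]),'up',r.inv().apply(M[1,:3]),'toolX',r.as_matrix()[:,0])
im=cv2.imread('pics/top0.png');cv2.imwrite('pics/top0z.png',cv2.resize(im[90:280,170:470],None,fx=2.6,fy=2.6,interpolation=cv2.INTER_CUBIC))
E
```

```text
block [[0.6315796  0.02076241 0.065     ]] bar [[0.53618478 0.26032451 0.14      ]] stand [[0.53724111 0.25950418 0.01      ]] tray [[ 0.45170672 -0.2804522   0.004     ]] union [[0.42015864 0.04457385 0.01      ]] carton [[0.76707475 0.17761193 0.048     ]]
cam in tool [-1.55494575e-05 -7.76438471e-02 -1.23625197e-01] look [-0.00122402  0.29985898  0.95398275] up [ 3.22115325e-04 -9.53983299e-01  2.99859570e-01] toolX [ 0.31059616  0.95054098 -0.00136538]
```

View pics/top0z.png

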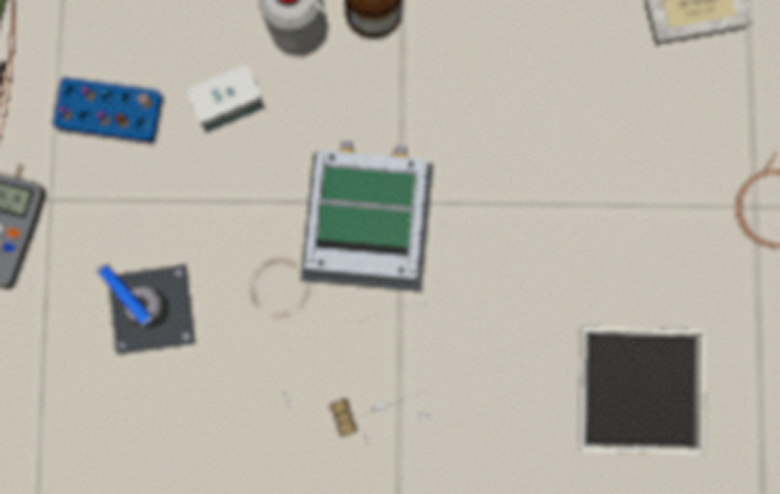

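Run:
```python
from h import *
plan([0.43,0.26,0.27],90)
s=manip.get_state();j=np.radians(90);T=np.c_[[0,1,0],[1,0,0],[0,0,-1]]
print(np.array([.43,.26,.27])-s['position'], 'if rotated first:',T.T@(np.array([.43,.26,.27])-s['position'])/.4)
```

```text
at [0.1784 0.5462 0.2496] jaw 71.9 t 0.15 q6 -0.121
shift units [-0.48492  0.82002 -0.05035] rows>= 9.2 rot units [-0.005  0.017 -3.948]
[ 0.25155175 -0.28622933  0.02035752] if rotated first: [-0.71557331  0.62887938 -0.0508938 ]
```

Emit:
send_rows(delta_pos=[[-0.048,0.082,-0.005],[-0.053,0.079,-0.005],[-0.058,0.075,-0.005],[-0.063,0.071,-0.005],[-0.068,0.067,-0.005]], angular=[[0,0,-0.79],[0,0,-0.79],[0,0,-0.79],[0,0,-0.79],[0,0,-0.79]])

```text
clock: 0.57
position: [0.3048, 0.4024, 0.2601]
ee_rot: [0.0, 0.706, 0.709, -0.0]
contact_force: [0.1, -0.4, -0.4]
width: 0.0852
```

Emit:
send_rows(delta_pos=[[-0.072,0.063,-0.005],[-0.072,0.063,-0.005],[-0.072,0.063,-0.005],[-0.072,0.063,-0.005],[-0.072,0.063,-0.005]], angular=[[0,0,0],[0,0,0],[0,0,0],[0,0,0],[0,0,0]], hand=40)

```text
clock: 0.98
position: [0.431, 0.2583, 0.2703]
ee_rot: [-0.0, 0.707, 0.707, -0.0]
contact_force: [-0.2, -0.1, 0.2]
width: 0.0396
```

Run:
```python
from h import *
shot('wrist','w1'); plan([0.5,0.04,0.27],90)
```

```text
at [0.4366 0.253  0.2706] jaw 89.76 t 1.0333 q6 -1.172
shift units [-0.53179  0.1607   0.00564] rows>= 5.3 rot units [ 0.076  0.076 -0.052]
```

View pics/w1.png

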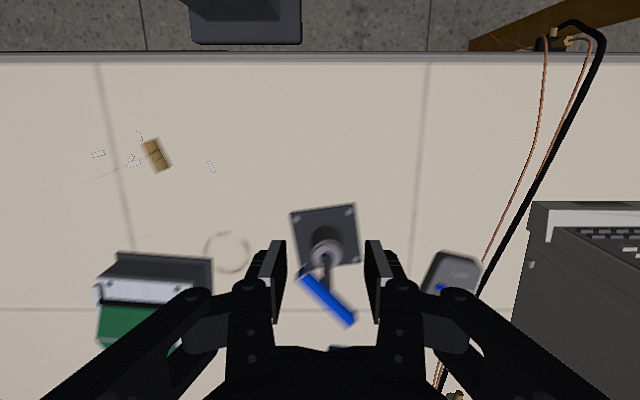

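The wrist view shows the stand centre at about (325,250), the blue bar running from (302,272) to (352,325), the block at lower left, and the union at (155,157). I'll take a second viewpoint between the block and the stand.

Emit:
send_rows(delta_pos=[[-0.054,0.088,0],[-0.054,0.088,0],[-0.054,0.088,0],[-0.054,0.088,0],[-0.054,0.088,0]], angular=[[0,0,0],[0,0,0],[0,0,0],[0,0,0],[0,0,0]], hand=0)

```text
clock: 1.45
position: [0.6075, 0.1508, 0.27]
ee_rot: [-0.0, 0.707, 0.707, -0.0]
contact_force: [-0.3, 0.8, -0.2]
width: -0.0001
```

Emit:
send_rows(delta_pos=[[0,0,0]], angular=[[0,0,0]])

```text
clock: 1.53
position: [0.6127, 0.1474, 0.2686]
ee_rot: [0.003, 0.709, 0.705, 0.0]
contact_force: [1.2, -0.1, 0.1]
width: 0.0004
```

Run:
```python
from h import *
shot('wrist','w2'); s=manip.get_state(); print(s['position'],s['qd'].round(3),s['width'])
```

```text
[0.60918232 0.14960795 0.26860863] [ 0.047 -0.045  0.058  0.037  0.04   0.012] -0.00012773881022768392
```

View pics/w2.png

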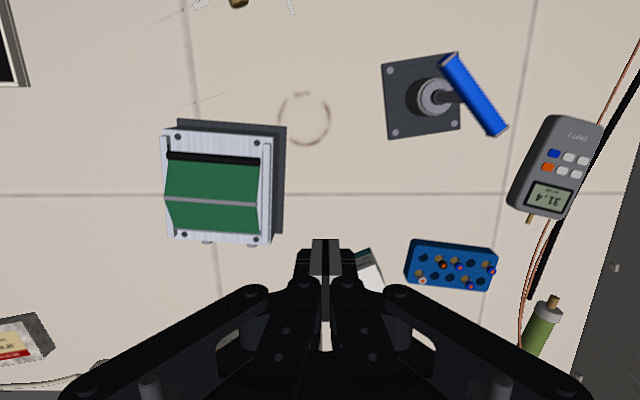

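In the second view the block's top is at (165..285,120..245), the black edge bar at (170..260,155), the hinge ridge at row 200, the bar from (452,57) to (497,132), and the stand cup at (435,95). I'll zoom in for corner pixels.

Run:
```python
import cv2, numpy as np
a=cv2.imread('pics/w2.png')
cv2.imwrite('pics/w2b.png',cv2.resize(a[105:255,145:305],None,fx=4,fy=4,interpolation=cv2.INTER_CUBIC))
cv2.imwrite('pics/w2p.png',cv2.resize(a[40:150,370:520],None,fx=4,fy=4,interpolation=cv2.INTER_CUBIC))
b=cv2.imread('pics/w1.png')
cv2.imwrite('pics/w1p.png',cv2.resize(b[195:340,270:370],None,fx=4,fy=4,interpolation=cv2.INTER_CUBIC))
```

```text
(no output)
```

View pics/w2b.png

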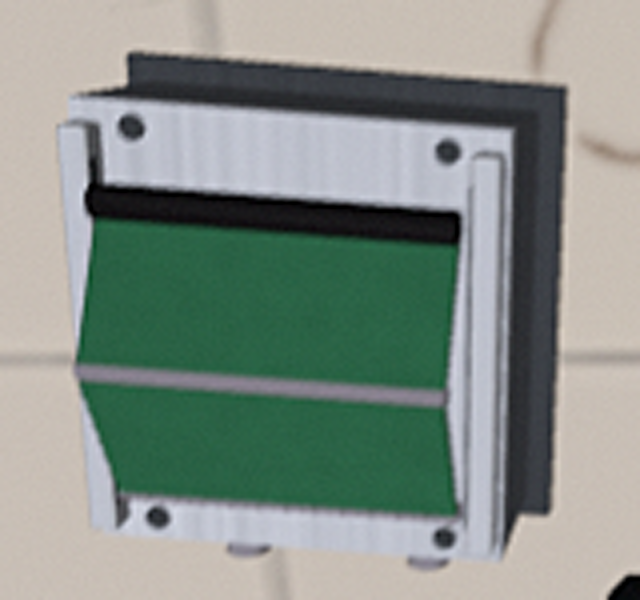

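View pics/w2p.png

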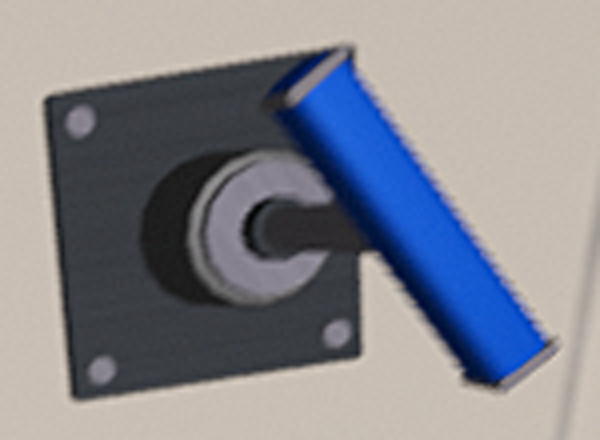

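View pics/w1p.png

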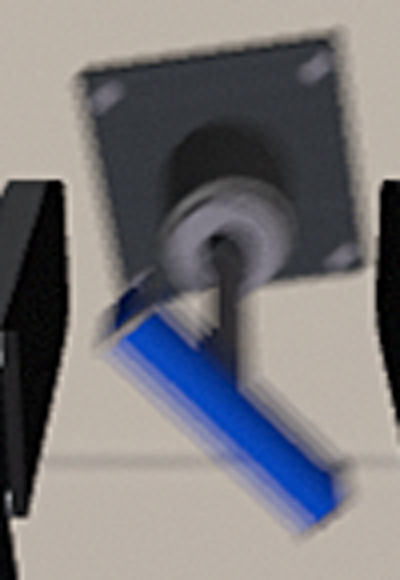

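Run:
```python
from h import *
c,_=load('w2')
f=lambda L:np.array(L,float)/4+[145,105]
C=onz(c,f([(70,96),(515,128),(500,558),(92,527)]),.057); print('corners',C.round(4),[np.linalg.norm(C[i]-C[(i+1)%4]).round(4) for i in range(4)],'centre',C.mean(0).round(4))
ex=(C[2]+C[3]-C[0]-C[1]);print('block yaw',np.degrees(np.arctan2(ex[1],ex[0])), 'from y', np.degrees(np.arctan2(*( (C[0]+C[3]-C[1]-C[2])[[0,1]]*[-1,1]))))
E=onz(c,f([(92,202),(458,226)]),.07);print('edge',E.round(4),E.mean(0).round(4))
ctop=manip.calibration('top')
# rail/bore check from top view: block corners in top0z
g=lambda L:np.array(L,float)/2.6+[170,90]
C2=onz(ctop,g([(303,277),(420,288),(432,163),(316,151)]),.057);print('top corners',C2.round(4),C2.mean(0).round(4))
p=lambda L:np.array(L,float)/4+[370,40]
B=onz(c,p([(285,107),(350,58),(547,343),(483,383)]),.147);print('bar top',B.round(4),B.mean(0).round(4),[np.linalg.norm(B[i]-B[(i+1)%4]).round(4) for i in range(4)])
d=B[2]+B[3]-B[0]-B[1];print('bar heading',np.degrees(np.arctan2(d[1],d[0])))
r=onz(c,p([(262,227)]),.054);print('cup',r)
t=ctop
B2=onz(t,g([(104,268),(144,320)]),.147);print('bar from top view ends',B2.round(4),B2.mean(0).round(4))
```

```text
corners [[ 0.5641 -0.0289  0.057 ]
 [ 0.5734  0.0911  0.057 ]
 [ 0.7024  0.0792  0.057 ]
 [ 0.6917 -0.0436  0.057 ]] [np.float64(0.1204), np.float64(0.1295), np.float64(0.1233), np.float64(0.1284)] centre [0.6329 0.0244 0.057 ]
block yaw -5.915012637941129 from y 175.30856310965376
edge [[ 0.5907 -0.0207  0.07  ]
 [ 0.5977  0.0766  0.07  ]] [0.5942 0.0279 0.07  ]
top corners [[ 0.5661  0.0879  0.057 ]
 [ 0.5556 -0.0369  0.057 ]
 [ 0.6917 -0.0489  0.057 ]
 [ 0.7038  0.0767  0.057 ]] [0.6293 0.0197 0.057 ]
bar top [[0.512  0.2338 0.147 ]
 [0.5037 0.2449 0.147 ]
 [0.5551 0.2899 0.147 ]
 [0.5628 0.2785 0.147 ]] [0.5334 0.2618 0.147 ] [np.float64(0.0138), np.float64(0.0683), np.float64(0.0137), np.float64(0.0676)]
bar heading 41.29448822359299
cup [[0.53267671 0.26327338 0.054     ]]
bar from top view ends [[0.5611 0.2809 0.147 ]
 [0.5094 0.2385 0.147 ]] [0.5353 0.2597 0.147 ]
```

```bash
cat >> h.py <<'E'
def fr(p,jaw,frm=None):
    "shift units to p, in the axes of a down tool with jaw heading"
    j=np.radians(jaw);X=np.array([np.cos(j),np.sin(j),0]);Z=np.array([0,0,-1.]);T=np.c_[X,np.cross(Z,X),Z]
    f=manip.get_state()['position'] if frm is None else frm
    return (T.T@(np.array(p)-f)/.4).round(4)
BC=np.array([0.632,0.023]); BY=np.radians(-5.5)
def blk(x,y=0,z=0):
    c,s=np.cos(BY),np.sin(BY); return np.array([BC[0]+c*x-s*y,BC[1]+s*x+c*y,z])
E
python3 - <<'E'
from h import *
p=blk(-.072,0,.15);plan(p,84.5);print(p,fr(p,84.5))
E
```

```text
at [0.6092 0.1496 0.2686] jaw 89.77 t 1.5833 q6 -1.436
shift units [-0.29948 -0.12076  0.29686] rows>= 4.2 rot units [-0.007  0.011  1.151]
[0.56033147 0.02990089 0.15      ] [-0.3096 -0.0929  0.2965]
```

Emit:
send_rows(delta_pos=[[-0.061,-0.023,0.059],[-0.062,-0.02,0.059],[-0.062,-0.019,0.059],[-0.062,-0.019,0.059],[-0.062,-0.018,0.059]], angular=[[0,0,0.575],[0,0,0.575],[0,0,0],[0,0,0],[0,0,0]])

```text
clock: 2.0
position: [0.5569, 0.0314, 0.1514]
ee_rot: [-0.0, 0.738, 0.674, -0.0]
contact_force: [0.4, -1.2, 0.2]
width: -0.0002
```

Emit:
send_rows(delta_pos=[[0,0,0],[0,0,0]], angular=[[0,0,0],[0,0,0]])

```text
clock: 2.17
position: [0.5564, 0.0312, 0.151]
ee_rot: [-0.002, 0.739, 0.673, -0.001]
contact_force: [-0.4, 0.3, -0.2]
width: -0.0001
```

Run:
```python
from h import *
shot('wrist','w3');plan(blk(-.072,0,.081),84.5)
```

```text
at [0.5583 0.0318 0.1524] jaw 84.71 t 2.2167 q6 -1.547
shift units [-0.00449  0.00564  0.17843] rows>= 1.7 rot units [-0.006 -0.012  0.046]
```

View pics/w3.png

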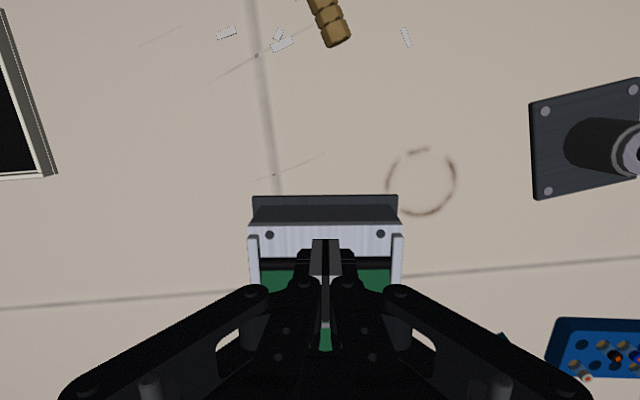

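The closed fingers are at about (325,240–275), centred in front of the black bar. The block edge is at row 222 and square to the picture. Lowering now.

Emit:
send_rows(delta_pos=[[0,0,0.059],[0,0,0.059],[0,0,0.04],[0,0,0.019],[0,0,0]], angular=[[0,0,0],[0,0,0],[0,0,0],[0,0,0],[0,0,0]])

```text
clock: 2.63
position: [0.5587, 0.0324, 0.0809]
ee_rot: [-0.001, 0.738, 0.674, -0.0]
contact_force: [0.3, -0.3, 0.1]
width: -0.0001
```

Emit:
send_rows(delta_pos=[[0,0.02,0],[0,0.02,0],[0,0.02,0],[0,0.02,0],[0,0.02,0]], angular=[[0,0,0],[0,0,0],[0,0,0],[0,0,0],[0,0,0]])

```text
clock: 3.05
position: [0.5994, 0.0274, 0.0817]
ee_rot: [-0.0, 0.739, 0.674, -0.0]
contact_force: [-0.8, 0.1, -1.1]
width: -0.0003
```

Run:
```python
from h import *
shot('wrist','w4');plan(blk(.024,0,.081),84.5); print(manip.get_state()['contact_force'])
```

```text
at [0.6019 0.027  0.0819] jaw 84.73 t 3.1 q6 -1.549
shift units [-0.00338  0.13584  0.00263] rows>= 1.3 rot units [ 0.044 -0.002  0.049]
[ 0.71574142  0.29929201 -0.70408514]
```

View pics/w4.png

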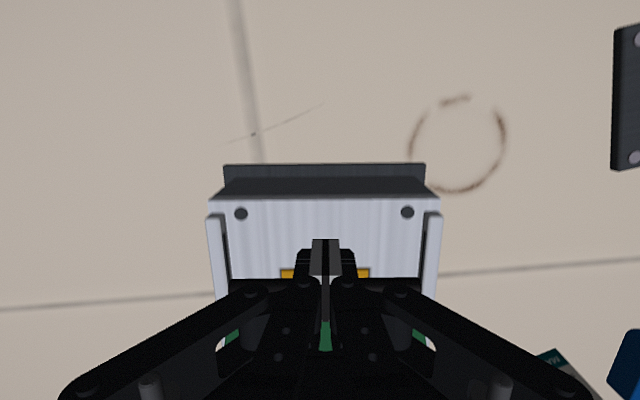

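The black bar is moving with the fingers (row 283) and the orange plug flange is starting to show at row 273. I'll keep pushing.

Emit:
send_rows(delta_pos=[[0,0.028,0],[0,0.028,0],[0,0.028,0],[0,0.025,0],[0,0.015,0]], angular=[[0,0,0],[0,0,0],[0,0,0],[0,0,0],[0,0,0]])

```text
clock: 3.52
position: [0.65, 0.0225, 0.0817]
ee_rot: [0.001, 0.739, 0.674, 0.001]
contact_force: [-1.3, -0.1, -0.4]
width: 0.0001
```

Emit:
send_rows(delta_pos=[[0,0.006,0],[0,0.003,0],[0,0,0]], angular=[[0,0,0],[0,0,0],[0,0,0]])

```text
clock: 3.77
position: [0.6519, 0.0225, 0.0816]
ee_rot: [0.0, 0.739, 0.674, 0.0]
contact_force: [0.2, 0.1, 0.1]
width: -0.0001
```

Run:
```python
from h import *
shot('wrist','w5');shot('top','t5');plan(blk(.024,0,.081),84.5); print(manip.get_state()['contact_force'])
im=cv2.imread('pics/t5.png');cv2.imwrite('pics/t5z.png',cv2.resize(im[110:260,190:460],None,fx=2.9,fy=2.9,interpolation=cv2.INTER_CUBIC))
```

```text
at [0.6515 0.0226 0.0817] jaw 84.74 t 3.8667 q6 -1.551
shift units [-0.00373  0.0114   0.00164] rows>= 0.1 rot units [ 0.003 -0.002  0.052]
[-0.15497231  0.51815649 -0.2900823 ]
```

View pics/w5.png

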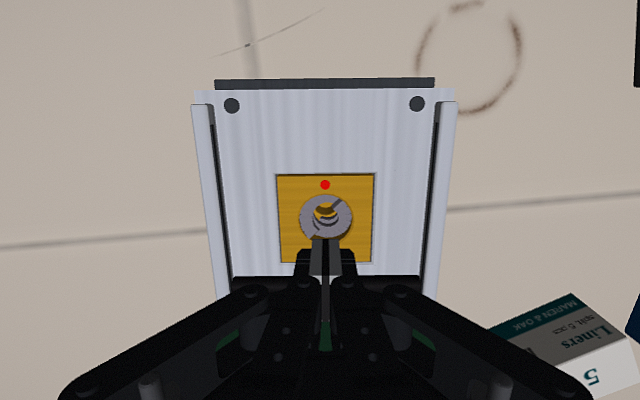

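View pics/t5z.png

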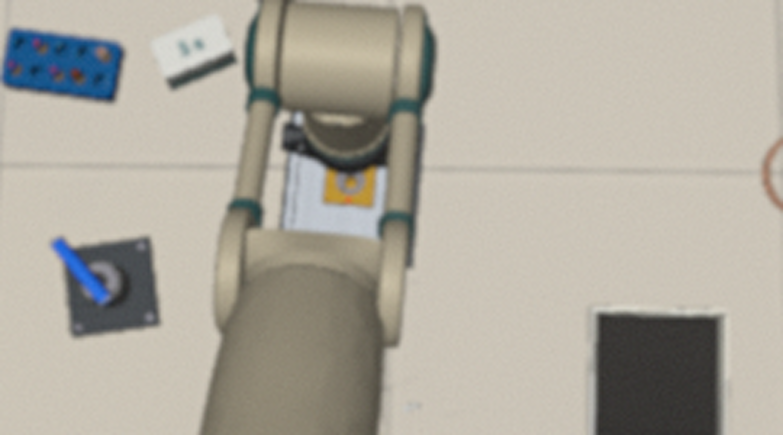

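The flange is now clear, with a red dot at (325,184) on the near side and the well at (326,215). The bar needs a few mm more, so I'll push gently to the stop while watching the force.

Emit:
send_rows(delta_pos=[[0,0.005,0],[0,0.005,0],[0,0,0]], angular=[[0,0,0],[0,0,0],[0,0,0]])

```text
clock: 4.12
position: [0.6559, 0.0222, 0.0816]
ee_rot: [0.0, 0.739, 0.674, 0.0]
contact_force: [-0.9, 0.7, -0.6]
width: 0.0002
```

Emit:
send_rows(delta_pos=[[0,0.004,0],[0,0.004,0],[0,0,0]], angular=[[0,0,0],[0,0,0],[0,0,0]])

```text
clock: 4.37
position: [0.6574, 0.0221, 0.0814]
ee_rot: [-0.001, 0.739, 0.674, -0.001]
contact_force: [-4.2, 0.0, 2.2]
width: 0.0001
```

Emit:
send_rows(delta_pos=[[0,0.004,0],[0,0.002,0],[0,0,0]], angular=[[0,0,0],[0,0,0],[0,0,0]])

```text
clock: 4.62
position: [0.6579, 0.0221, 0.0813]
ee_rot: [-0.003, 0.739, 0.674, -0.002]
contact_force: [-8.9, 0.9, 4.8]
width: 0.0
```

Run:
```python
from h import *
shot('wrist','w6');plan(blk(.024,0,.081),84.5); print(manip.get_state()['contact_force'])
```

```text
at [0.6579 0.0221 0.0813] jaw 84.75 t 4.6667 q6 -1.551
shift units [-0.00387 -0.00474  0.00076] rows>= 0.1 rot units [-0.089  0.001  0.055]
[-7.83728679  1.21081126  4.18715692]
```

View pics/w6.png

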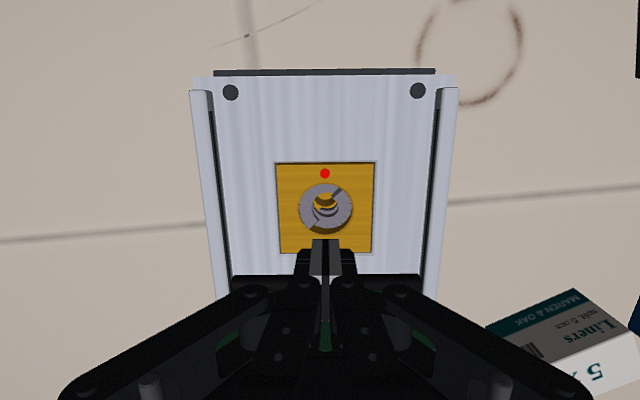

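The cover is against its stop, at about 8 N for several rows. The well centre is at (326,209). I'll back off, rise, and look at the plug and bar again on the way to the stand.

Emit:
send_rows(delta_pos=[[0,-0.02,0],[0,-0.04,-0.01],[0,-0.04,-0.08],[0,0,-0.1],[0,0,-0.1]], angular=[[0,0,0],[0,0,0],[0,0,0],[0,0,0],[0,0,0]], hand=45)

```text
clock: 5.08
position: [0.6205, 0.0255, 0.198]
ee_rot: [-0.0, 0.739, 0.674, -0.0]
contact_force: [0.6, -0.6, 0.1]
width: 0.0448
```

Run:
```python
from h import *
plan([.60,.14,.24],131)
print(fr([.60,.14,.24],131), fr([.60,.14,.24],84.5))
```

```text
at [0.6205 0.0255 0.198 ] jaw 84.74 t 5.0833 q6 -1.55
shift units [ 0.28046 -0.07737 -0.10494] rows>= 3.0 rot units [-7.0000e-03 -4.0000e-03 -1.0091e+01]
[ 0.2498  0.1492 -0.105 ] [ 0.2801 -0.0785 -0.105 ]
```

Emit:
send_rows(delta_pos=[[0.07,-0.02,-0.026],[0.07,-0.02,-0.026],[0.07,-0.02,-0.026],[0.07,-0.018,-0.026],[0,0,0]], angular=[[0,0,0],[0,0,0],[0,0,0],[0,0,0],[0,0,0]])

```text
clock: 5.5
position: [0.6015, 0.145, 0.2421]
ee_rot: [0.001, 0.737, 0.675, 0.004]
contact_force: [0.4, 0.0, 0.2]
width: 0.045
```

Emit:
send_rows(delta_pos=[[0,0,0],[0,0,0]], angular=[[0,0,0],[0,0,0]])

```text
clock: 5.67
position: [0.601, 0.1394, 0.239]
ee_rot: [0.001, 0.739, 0.674, 0.0]
contact_force: [0.1, -0.5, -0.3]
width: 0.0449
```

Run:
```python
from h import *
c,a=shot('wrist','w7');s=manip.get_state();print(s['clock'],s['position'],np.abs(s['qd']).max())
cv2.imwrite('pics/w7z.png',cv2.resize(a[100:300,100:300],None,fx=3,fy=3,interpolation=cv2.INTER_CUBIC))
```

```text
5.7167 [0.60083696 0.13894776 0.23865016] 0.013545283835520939
```

View pics/w7.png

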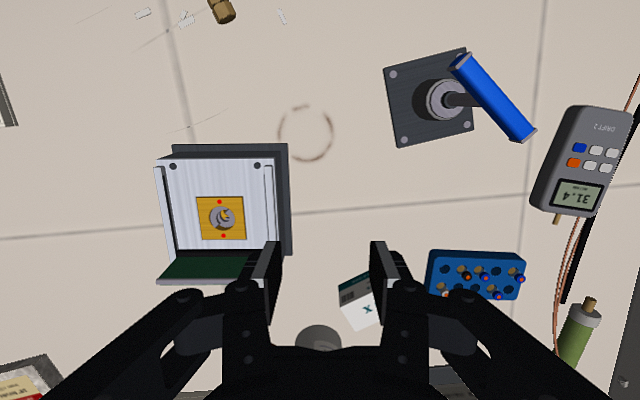

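View pics/w7z.png

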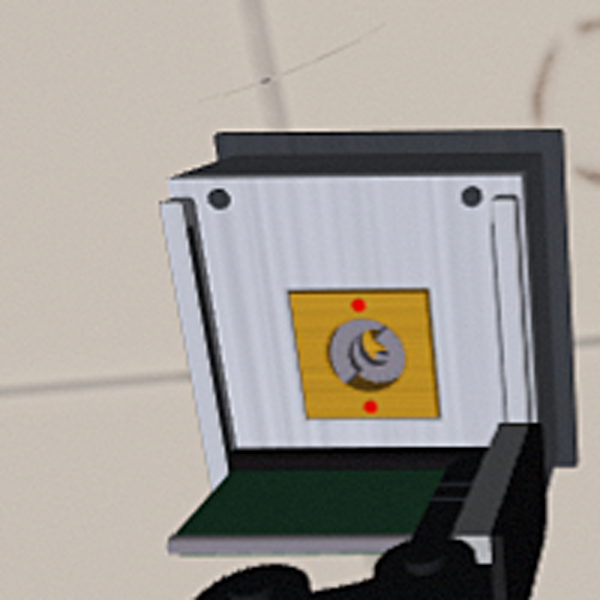

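The cover stands folded (lower left). The red dots are at about (219,202) and (223,235) and the well at (222,218). The carton and union look unmoved. Now to triangulate the plug from w6 and w7, and the bar from w1, w2, w7 and the top view.

Run:
```python
from h import *
def red(a):
    b,g,r=[a[...,i].astype(int) for i in range(3)]
    n,l,s,c=cv2.connectedComponentsWithStats(((r>150)&(g<80)&(b<80)).astype(np.uint8)); return [(s[i,4],c[i].round(2)) for i in range(1,n) if s[i,4]>4]
def blue(a):
    h=cv2.cvtColor(a,cv2.COLOR_BGR2HSV); return cv2.inRange(h,(105,180,60),(130,255,255))
C={}
for t in ['w5','w6','w7']:
    c,a=load(t); C[t]=c; print(t,red(a))
def flange(a):
    h=cv2.cvtColor(a,cv2.COLOR_BGR2HSV); m=cv2.inRange(h,(15,150,90),(32,255,255)); n,l,s,c=cv2.connectedComponentsWithStats(m)
    cand=[i for i in range(1,n) if s[i,4]>600]; return [(s[i],c[i].round(1)) for i in cand],m
for t in ['w6','w7']:
    f,m=flange(load(t)[1]); print(t,f)
    k=[x for x in f][0]
# red
rr={t:red(load(t)[1]) for t in C}
near7=min(rr['w7'],key=lambda x:x[1][1])[1]; far7=[x[1] for x in rr['w7'] if 210<x[1][0]<240 and x[1][1]>225]
for t in ['w5','w6']:
    near=[x[1] for x in rr[t] if 300<x[1][0]<350][0]; x,e=tri([(C[t],near),(C['w7'],near7)]); print('near dot tri',x.round(4),np.round(e,4))
d=onz(C['w7'],[near7,far7[0]],.057); print('dots',d.round(4),'mid',d.mean(0).round(4),'dist',np.linalg.norm(d[1]-d[0]).round(4),'yaw',np.degrees(np.arctan2(*(d[1]-d[0])[[1,0]])).round(2))
for t in ['w5','w6']:
  near=[x[1] for x in rr[t] if 300<x[1][0]<350][0]; print(t,'near on plane',onz(C[t],[near],.057).round(4))
# bar
for t in ['w2','w7']:
    c,a=load(t); m=blue(a); n,l,s,cc=cv2.connectedComponentsWithStats(m)
    i=max([i for i in range(1,n) if s[i,1]<120 and s[i,0]>400],key=lambda i:s[i,4]); 
    q=cv2.minAreaRect(np.argwhere(l==i)[:,::-1].astype(np.float32)); print(t,s[i],q)
c,a=load('w7');cv2.imwrite('pics/w7p.png',cv2.resize(a[40:160,370:550],None,fx=4,fy=4,interpolation=cv2.INTER_CUBIC))
```

```text
w5 [(np.int32(76), array([324.67, 184.42]))]
w6 [(np.int32(79), array([324.44, 173.1 ]))]
w7 [(np.int32(86), array([573.38, 162.27])), (np.int32(16), array([219. , 201.5])), (np.int32(15), array([223.07, 235.4 ])), (np.int32(9), array([467.44, 277.11])), (np.int32(10), array([485.5, 278. ])), (np.int32(7), array([521.29, 279.14])), (np.int32(7), array([445.71, 294.86])), (np.int32(7), array([499., 297.]))]
w6 [(array([ 276,  164,   98,   89, 5569], dtype=int32), array([325. , 204.2]))]
w7 [(array([ 196,  197,   50,   42, 1358], dtype=int32), array([221.4, 217.4]))]
near dot tri [0.4908 0.0381 0.499 ] [0.0041 0.0041]
near dot tri [0.5009 0.0374 0.5009] [0.0144 0.0144]
dots [[0.6064 0.3924 0.057 ]
 [0.6541 0.022  0.057 ]] mid [0.6302 0.2072 0.057 ] dist 0.3734 yaw -82.67
w5 near on plane [[0.6148 0.0258 0.057 ]]
w6 near on plane [[0.6147 0.0258 0.057 ]]
w2 [ 440   55   66   80 1633] ((472.260009765625, 96.82001495361328), (87.27886199951172, 22.51541519165039), 55.304847717285156)
w7 [ 453   56   81   85 2239] ((493.0538024902344, 100.4307861328125), (96.9077377319336, 25.731977462768555), 49.184913635253906)
```

View pics/w7p.png

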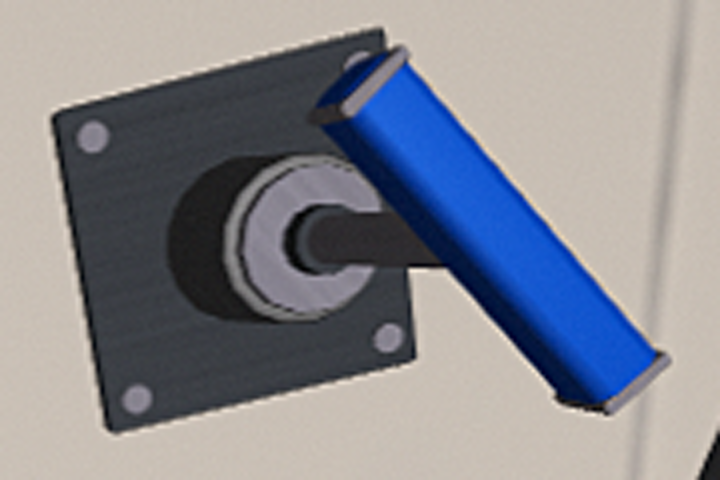

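Run:
```python
from h import *
C={t:load(t)[0] for t in ['w2','w5','w6','w7']}
n7=(219,201.5);f7=(223.07,235.4)
for t,n in [('w5',(324.67,184.42)),('w6',(324.44,173.1))]:
    x,e=tri([(C[t],n),(C['w7'],n7)]);print(x.round(4),np.round(e,4))
d=onz(C['w7'],[n7,f7],.057); print('dots',d.round(4),'mid',d.mean(0).round(4),'dist',np.linalg.norm(d[1]-d[0]).round(4),'yaw',np.degrees(np.arctan2(*(d[1]-d[0])[[1,0]])).round(2))
# flange corners w6 & w7
f6=[(276,163),(375,163),(372,253),(280,253)]
print('w6 flange',onz(C['w6'],[(276,163),(375,163)],.057).round(4))
z=lambda L:np.array(L,float)/3+100
F=onz(C['w7'],z([(290,290),(428,291),(439,417),(306,417)]),.057);print('w7 flange',F.round(4),F.mean(0).round(4),[np.linalg.norm(F[i]-F[(i+1)%4]).round(4) for i in range(4)])
p7=lambda L:np.array(L,float)/4+[370,40]
p2=p7
b7=p7([(347,117),(405,56),(665,360),(608,408)]); b2=p2([(285,107),(350,50),(555,345),(497,388)])
B7=onz(C['w7'],b7,.147);print(B7.round(4),B7.mean(0).round(4),[np.linalg.norm(B7[i]-B7[(i+1)%4]).round(4) for i in range(4)])
for i in range(4):
    x,e=tri([(C['w2'],b2[i]),(C['w7'],b7[i])]);print('bar corner tri',x.round(4),np.round(e,4))
# with top view for centre
ct=manip.calibration('top');m7=b7.mean(0)
g=lambda L:np.array(L,float)/2.6+[170,90]
mt=g([(104,268),(144,320)]).mean(0);print('centre w7+top',tri([(C['w7'],m7),(ct,mt)]))
h=(B7[2]+B7[3]-B7[0]-B7[1]);print('bar yaw',np.degrees(np.arctan2(h[1],h[0])))
h=(B7[3]-B7[0]);print('edge yaws',np.degrees(np.arctan2(h[1],h[0])),np.degrees(np.arctan2(*(B7[2]-B7[1])[[1,0]])))
# stand plate corners z=.008
S=onz(C['w7'],p7([(52,113),(383,30),(415,357),(110,432)]),.008);print('stand',S.mean(0).round(4),[np.linalg.norm(S[i]-S[(i+1)%4]).round(4) for i in range(4)])
# carton/union record
```

```text
[0.6145 0.0258 0.0585] [0.0001 0.0001]
[0.6145 0.0258 0.0586] [0.0001 0.0001]
dots [[0.615  0.0252 0.057 ]
 [0.6541 0.022  0.057 ]] mid [0.6346 0.0236 0.057 ] dist 0.0392 yaw -4.75
w6 flange [[0.6075 0.0025 0.057 ]
 [0.612  0.051  0.057 ]]
w7 flange [[ 0.6076  0.0028  0.057 ]
 [ 0.6124  0.051   0.057 ]
 [ 0.6607  0.0467  0.057 ]
 [ 0.6562 -0.002   0.057 ]] [0.6342 0.0246 0.057 ] [np.float64(0.0485), np.float64(0.0485), np.float64(0.0489), np.float64(0.0489)]
[[0.5122 0.2342 0.147 ]
 [0.5038 0.2433 0.147 ]
 [0.5565 0.2908 0.147 ]
 [0.564  0.2817 0.147 ]] [0.5341 0.2625 0.147 ] [np.float64(0.0123), np.float64(0.071), np.float64(0.0118), np.float64(0.0703)]
bar corner tri [0.5125 0.2319 0.1527] [0.0001 0.0001]
bar corner tri [0.5028 0.2451 0.1443] [0.0009 0.0009]
bar corner tri [0.5557 0.2894 0.1497] [0.0006 0.0006]
bar corner tri [0.5634 0.2797 0.1502] [0. 0.]
centre w7+top (array([0.53352463, 0.25760238, 0.15500994]), [np.float64(0.0007116061712370672), np.float64(0.0007116061712370814)])
bar yaw 42.21220704042546
edge yaws 42.446297645669034 41.98038534240815
stand [0.5338 0.262  0.008 ] [np.float64(0.0889), np.float64(0.0874), np.float64(0.0882), np.float64(0.0885)]
```

```bash
cat >> h.py <<'E'
def rows(p,jaw,n,frm=None,jaw0=None):
    f=manip.get_state()['position'] if frm is None else np.array(frm); j0=yaw_tool() if jaw0 is None else jaw0
    d=(np.array(p)-f)/n/.4; dj=(jaw-j0)/n; print('rot/row',round(-np.radians(dj)/.08,3))
    out=[]
    for k in range(n):
        j=np.radians(j0+dj*k);X=np.array([np.cos(j),np.sin(j),0]);Z=np.array([0,0,-1.]);T=np.c_[X,np.cross(Z,X),Z]; out.append((T.T@d).round(4).tolist())
    for i in range(0,n,5): print(out[i:i+5])
PC=np.array([0.6342,0.0245])
E
python3 - <<'E'
from h import *
rows([.534,.262,.20],132.2,11); plan([.534,.262,.2],132.2)
E
```

```text
rot/row -0.942
[[0.0264, -0.0177, 0.0088], [0.0277, -0.0157, 0.0088], [0.0288, -0.0135, 0.0088], [0.0297, -0.0113, 0.0088], [0.0305, -0.0091, 0.0088]]
[[0.0311, -0.0067, 0.0088], [0.0315, -0.0044, 0.0088], [0.0318, -0.002, 0.0088], [0.0318, 0.0004, 0.0088], [0.0317, 0.0028, 0.0088]]
[[0.0314, 0.0052, 0.0088]]
at [0.6008 0.1389 0.2387] jaw 84.72 t 5.7167 q6 -1.364
shift units [ 0.291   -0.19475  0.09636] rows>= 3.5 rot units [ 1.0000e-03  1.0000e-02 -1.0359e+01]
```

Emit:
send_rows(delta_pos=[[0.0264,-0.0177,0.0088],[0.0277,-0.0157,0.0088],[0.0288,-0.0135,0.0088],[0.0297,-0.0113,0.0088],[0.0305,-0.0091,0.0088]], angular=[[0,0,-0.942],[0,0,-0.942],[0,0,-0.942],[0,0,-0.942],[0,0,-0.942]])

```text
clock: 6.13
position: [0.5703, 0.1945, 0.2205]
ee_rot: [-0.0, 0.599, 0.801, -0.0]
contact_force: [-0.4, -0.0, -0.2]
width: 0.0448
```

Emit:
send_rows(delta_pos=[[0.0311,-0.0067,0.0088],[0.0315,-0.0044,0.0088],[0.0318,-0.002,0.0088],[0.0318,0.0004,0.0088],[0.0317,0.0028,0.0088]], angular=[[0,0,-0.942],[0,0,-0.942],[0,0,-0.942],[0,0,-0.942],[0,0,-0.942]])

```text
clock: 6.55
position: [0.54, 0.2505, 0.2029]
ee_rot: [-0.0, 0.438, 0.899, -0.0]
contact_force: [0.1, -0.1, -0.1]
width: 0.045
```

Emit:
send_rows(delta_pos=[[0.0314,0.0052,0.0088],[0,0,0],[0,0,0]], angular=[[0,0,-0.942],[0,0,0],[0,0,0]])

```text
clock: 6.8
position: [0.5339, 0.2618, 0.1997]
ee_rot: [-0.0, 0.406, 0.914, -0.001]
contact_force: [-0.4, 0.1, -0.7]
width: 0.0455
```

Run:
```python
from h import *
c,a=shot('wrist','w8');plan([.534,.262,.139],132.2)
print('bar centre should be at',proj(c,[.534,.262,.147]), 'ends',proj(c,[[.534+.038*np.cos(.737)*s,.262+.038*np.sin(.737)*s,.147] for s in(1,-1)]))
```

```text
at [0.5343 0.2616 0.2001] jaw 132.09 t 6.85 q6 -1.966
shift units [0.00145 0.00023 0.15266] rows>= 1.5 rot units [-0.006  0.009 -0.023]
bar centre should be at [[324.03548524 230.02172363]] ends [[324.24689388 282.72473718]
 [323.79796312 170.65768249]]
```

View pics/w8.png

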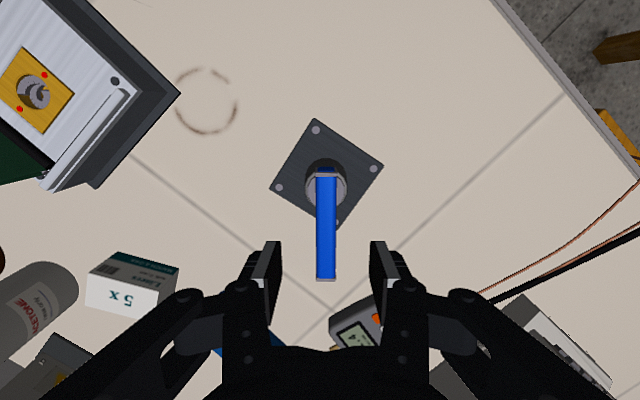

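The bar is vertical in the picture (columns 317–336, rows 172–279), between the jaws. The prediction was rows 171–283 at column 324, so it agrees within 1 mm sideways. Lower and grip.

Emit:
send_rows(delta_pos=[[0.002,0,0.06],[0,0,0.06],[0,0,0.024],[0,0,0.008],[0,0,0]], angular=[[0,0,0],[0,0,0],[0,0,0],[0,0,0],[0,0,0]])

```text
clock: 7.27
position: [0.5334, 0.2625, 0.139]
ee_rot: [-0.0, 0.406, 0.914, -0.001]
contact_force: [-0.1, 0.2, 0.4]
width: 0.0448
```

Emit:
send_rows(delta_pos=[[0,0,0],[0,0,0],[0,0,0],[0,0,0],[0,0,0]], angular=[[0,0,0],[0,0,0],[0,0,0],[0,0,0],[0,0,0]], hand=0, squeeze=80)

```text
clock: 7.68
position: [0.5343, 0.2634, 0.1411]
ee_rot: [0.001, 0.405, 0.914, 0.001]
contact_force: [1.1, -1.1, 5.6]
width: 0.0119
```

Run:
```python
from h import *
c,a=shot('wrist','w9');s=manip.get_state();print(s['position'],s['width'],s['contact_force'],yaw_tool(),s['clock'])
```

```text
[0.53428604 0.26344865 0.14105239] 0.01171735997348243 [ 0.55277017 -1.061157    6.12946502] 132.24527491570967 7.7333
```

View pics/w9.png

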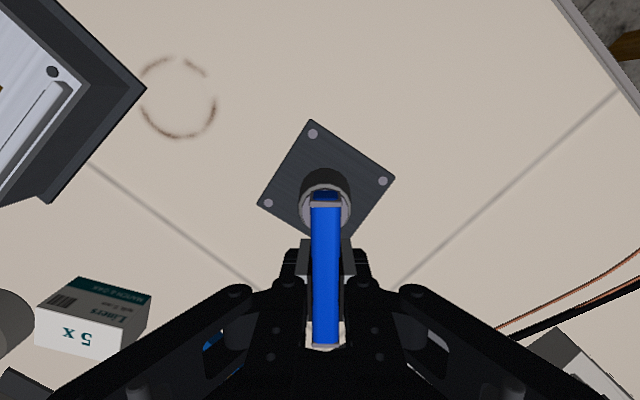

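Gripped: width is 11.7 mm, and the bar lies straight between the pads. Lifting straight up out of the stand.

Emit:
send_rows(delta_pos=[[0,0,-0.02],[0,0,-0.05],[0,0,-0.06],[0,0,-0.06],[0,0,-0.035]], angular=[[0,0,0],[0,0,0],[0,0,0],[0,0,0],[0,0,0]])

```text
clock: 8.15
position: [0.5333, 0.2637, 0.2321]
ee_rot: [0.001, 0.405, 0.914, 0.001]
contact_force: [-0.7, -0.1, -1.8]
width: 0.0112
```

Run:
```python
from h import *
s=manip.get_state();print(s['position'],s['width'],s['contact_force'])
# approach point: 0.03 short of plug, same heading target
rows([.6342,.0245,.23],84.8,12)
```

```text
[0.53334903 0.26374959 0.23206533] 0.011224602549772573 [-0.67113119 -0.09134807 -1.84360533]
rot/row 0.863
[[-0.051, -0.018, 0.0004], [-0.0521, -0.0144, 0.0004], [-0.053, -0.0108, 0.0004], [-0.0536, -0.0071, 0.0004], [-0.054, -0.0034, 0.0004]]
[[-0.0541, 0.0004, 0.0004], [-0.0539, 0.0041, 0.0004], [-0.0535, 0.0078, 0.0004], [-0.0529, 0.0115, 0.0004], [-0.0519, 0.0151, 0.0004]]
[[-0.0508, 0.0186, 0.0004], [-0.0494, 0.0221, 0.0004]]
```

Emit:
send_rows(delta_pos=[[-0.051,-0.018,0.0004],[-0.0521,-0.0144,0.0004],[-0.053,-0.0108,0.0004],[-0.0536,-0.0071,0.0004],[-0.054,-0.0034,0.0004]], angular=[[0,0,0.863],[0,0,0.863],[0,0,0.863],[0,0,0.863],[0,0,0.863]])

```text
clock: 8.57
position: [0.5745, 0.163, 0.2286]
ee_rot: [-0.001, 0.557, 0.83, -0.0]
contact_force: [-1.0, 0.2, -1.2]
width: 0.0112
```

Emit:
send_rows(delta_pos=[[-0.0541,0.0004,0.0004],[-0.0539,0.0041,0.0004],[-0.0535,0.0078,0.0004],[-0.0529,0.0115,0.0004],[-0.0519,0.0151,0.0004]], angular=[[0,0,0.863],[0,0,0.863],[0,0,0.863],[0,0,0.863],[0,0,0.863]])

```text
clock: 8.98
position: [0.6167, 0.0633, 0.2276]
ee_rot: [-0.001, 0.692, 0.722, -0.0]
contact_force: [0.0, 0.4, -0.8]
width: 0.0118
```

Emit:
send_rows(delta_pos=[[-0.0508,0.0186,0.0004],[-0.0494,0.0221,0.0004],[0,0,0],[0,0,0]], angular=[[0,0,0.863],[0,0,0.863],[0,0,0],[0,0,0]])

```text
clock: 9.32
position: [0.6335, 0.0234, 0.2271]
ee_rot: [-0.001, 0.739, 0.674, -0.0]
contact_force: [-0.4, -1.2, -1.9]
width: 0.0117
```

Run:
```python
from h import *
c,a=shot('wrist','w10');plan([.6342,.0245,.2],84.8)
cv2.imwrite('pics/w10z.png',cv2.resize(a[90:350,225:425],None,fx=2.3,fy=2.3,interpolation=cv2.INTER_CUBIC))
print(proj(c,[.6342,.0245,.057]))
```

```text
at [0.6332 0.0243 0.2272] jaw 84.76 t 9.3667 q6 -1.552
shift units [0.00069 0.00254 0.068  ] rows>= 0.7 rot units [-0.025 -0.014 -0.008]
[[326.28168132 183.13867098]]
```

View pics/w10.png

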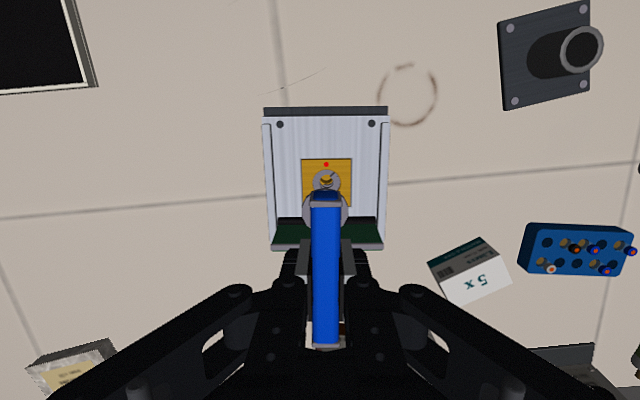

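View pics/w10z.png

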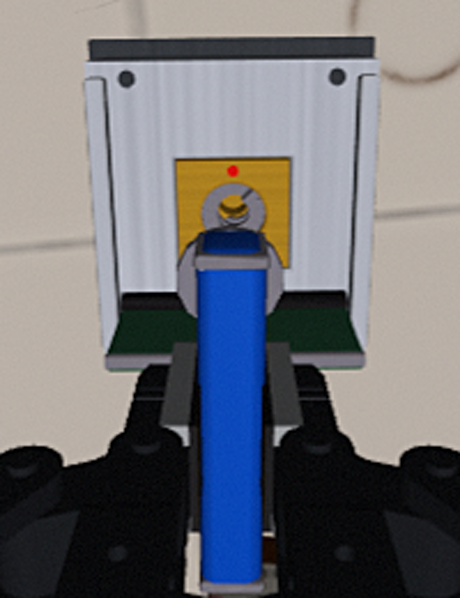

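Run:
```python
from h import *
c,a=load('w10');s=manip.get_state();M=Rt(s).as_matrix();p=s['position']
P=lambda v:proj(c,p+M@np.array(v))[0].round(1)
for dz in (0,.002):
  print('ends top face',P([0,-.038,-.008+dz]),P([0,.038,-.008+dz]))
  t=np.radians(np.arange(0,360,5));ring=np.array([P([.017*np.cos(x),.017*np.sin(x),.079+dz]) for x in t])
  print('collar top cols',ring.min(0),ring.max(0)); ring=np.array([P([.017*np.cos(x),.017*np.sin(x),.085+dz]) for x in t]);print('collar bot',ring.min(0),ring.max(0))
cv2.imwrite('pics/w10y.png',cv2.resize(a[180:240,285:365],None,fx=8,fy=8,interpolation=cv2.INTER_CUBIC))
```

```text
ends top face [326.9 203.3] [326.9 354.8]
collar top cols [302.4 191.6] [350.4 236.5]
collar bot [303.  189.2] [349.7 233.1]
ends top face [326.8 201.7] [326.9 351.5]
collar top cols [302.6 190.8] [350.2 235.4]
collar bot [303.2 188.4] [349.5 232. ]
```

View pics/w10y.png

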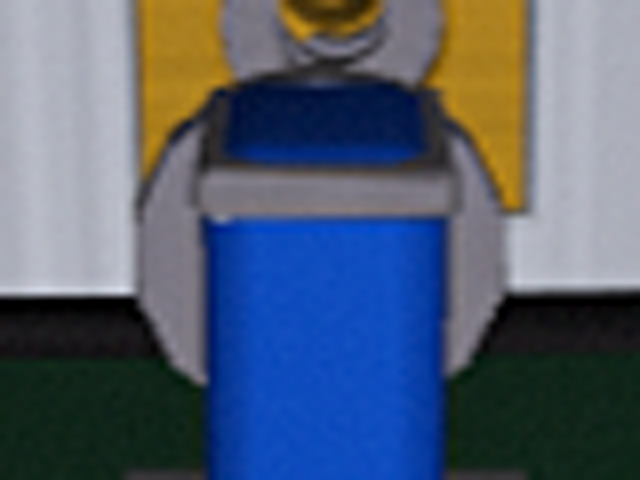

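The grip offset is confirmed: the collar's top arc (row 189) and the bar end (row 201) match a TCP that is 2 mm above bar centre. The puller sits about 0.8 mm to the image left of nominal, so I'll correct for that and lower towards the well.

Emit:
send_rows(delta_pos=[[0.0024,0.0025,0.04],[0,0,0.03],[0,0,0.018],[0,0,0],[0,0,0]], angular=[[0,0,0],[0,0,0],[0,0,0],[0,0,0],[0,0,0]])

```text
clock: 9.78
position: [0.6344, 0.0258, 0.1923]
ee_rot: [-0.001, 0.738, 0.675, -0.0]
contact_force: [-0.1, 0.6, -1.2]
width: 0.0114
```

Run:
```python
from h import *
c,a=shot('wrist','w11');plan([.6342,.0245,.1525],84.8);s=manip.get_state();print(s['contact_force'],s['moment'])
cs,b=shot('side','s11')
cv2.imwrite('pics/w11z.png',cv2.resize(a[90:250,225:425],None,fx=3,fy=3,interpolation=cv2.INTER_CUBIC))
print('pred',proj(c,[[.6147,.0257,.057],[.6342,.0245,.057]]))
u=proj(cs,[.6342,.0245,.08])[0].astype(int);print(u);cv2.imwrite('pics/s11z.png',cv2.resize(b[u[1]-50:u[1]+50,max(0,u[0]-60):u[0]+60],None,fx=5,fy=5,interpolation=cv2.INTER_CUBIC))
```

```text
at [0.635  0.0256 0.193 ] jaw 84.82 t 9.8333 q6 -1.55
shift units [-0.00283 -0.00183  0.10125] rows>= 1.0 rot units [ 0.007 -0.004  0.005]
[ 0.22342964  0.07489274 -1.57869668] [-0.08393637 -0.11128572  0.0499785 ]
pred [[323.01714379 170.74833317]
 [323.70875721 192.33953714]]
[292 214]
```

View pics/w11z.png

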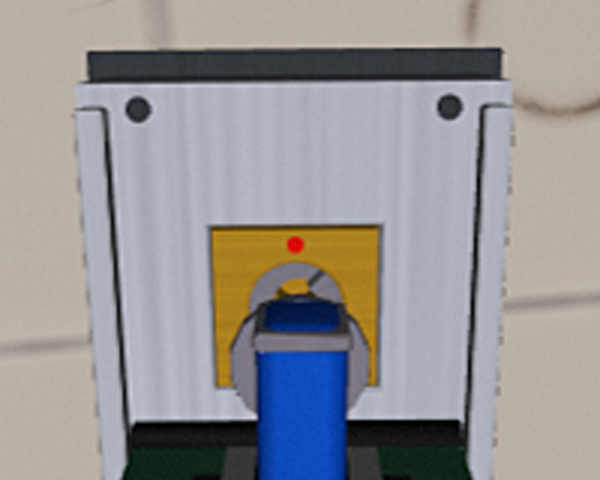

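View pics/s11z.png

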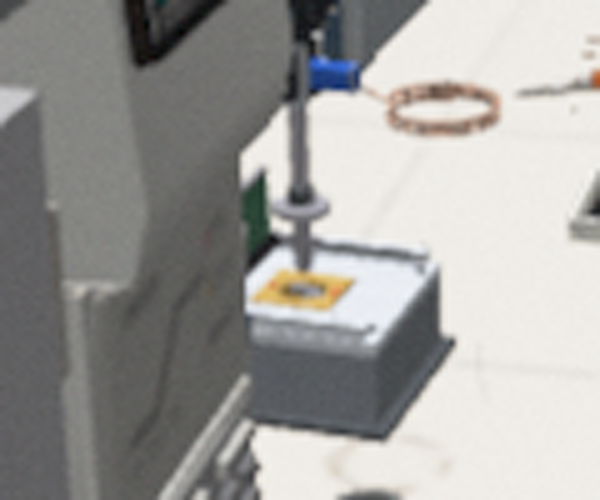

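The side view shows the shaft over the well, with both at zoomed column ~302. In the wrist view the collar (column 325.2) is about 0.7 mm to the right of the plug (324.2). A small correction, then down slowly.

Emit:
send_rows(delta_pos=[[-0.0014,-0.0014,0.01],[0,0,0.01],[0,0,0.01],[0,0,0.01],[0,0,0.01]], angular=[[0,0,0],[0,0,0],[0,0,0],[0,0,0],[0,0,0]])

```text
clock: 10.3
position: [0.6342, 0.0243, 0.1719]
ee_rot: [-0.0, 0.739, 0.674, -0.0]
contact_force: [0.5, -0.5, -1.1]
width: 0.0116
```

Emit:
send_rows(delta_pos=[[0,0,0.007],[0,0,0.007],[0,0,0.007],[0,0,0.007],[0,0,0]], angular=[[0,0,0],[0,0,0],[0,0,0],[0,0,0],[0,0,0]])

```text
clock: 10.72
position: [0.6342, 0.0244, 0.1606]
ee_rot: [-0.0, 0.739, 0.674, -0.0]
contact_force: [0.7, 0.1, -1.9]
width: 0.0114
```

Emit:
send_rows(delta_pos=[[0,0,0.005],[0,0,0.005],[0,0,0.004],[0,0,0]], angular=[[0,0,0],[0,0,0],[0,0,0],[0,0,0]])

```text
clock: 11.05
position: [0.6343, 0.0244, 0.1553]
ee_rot: [-0.0, 0.739, 0.674, -0.0]
contact_force: [0.4, 0.4, -0.7]
width: 0.0112
```

Emit:
send_rows(delta_pos=[[0,0,0.004],[0,0,0.003],[0,0,0]], angular=[[0,0,0],[0,0,0],[0,0,0]])

```text
clock: 11.3
position: [0.6344, 0.0244, 0.1528]
ee_rot: [0.0, 0.739, 0.674, 0.0]
contact_force: [-0.6, -0.1, -1.3]
width: 0.0114
```

Run:
```python
from h import *
s=manip.get_state();print(s['position'],s['contact_force'],s['moment'])
cs,b=shot('side','s12');u=[292,214];cv2.imwrite('pics/s12z.png',cv2.resize(b[u[1]-50:u[1]+50,max(0,u[0]-60):u[0]+60],None,fx=6,fy=6,interpolation=cv2.INTER_CUBIC))
c,a=shot('wrist','w12');cv2.imwrite('pics/w12z.png',cv2.resize(a[110:270,225:425],None,fx=3,fy=3,interpolation=cv2.INTER_CUBIC))
```

```text
[0.63437676 0.02437636 0.15284581] [-0.62382933 -0.0672132  -1.25695697] [-0.01914665 -0.04796089 -0.02054683]
```

View pics/s12z.png

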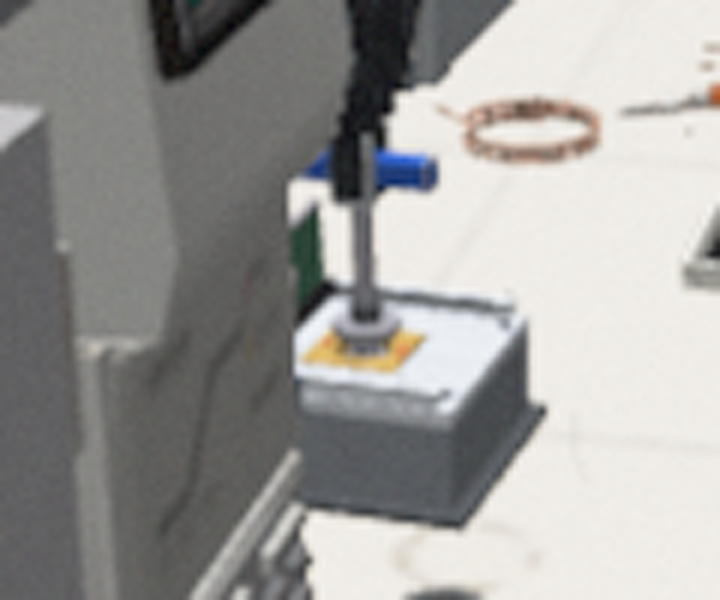

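View pics/w12z.png

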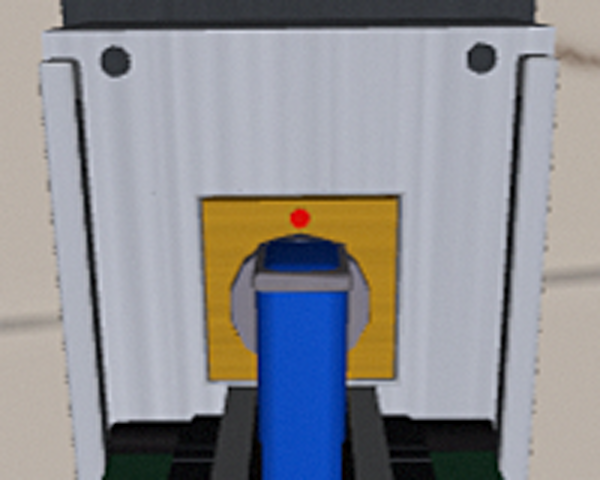

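Collar is about 9 mm above the plug with no contact yet. I'll feel for the lug seat in small steps.

Emit:
send_rows(delta_pos=[[0,0,0.0025],[0,0,0],[0,0,0]], angular=[[0,0,0],[0,0,0],[0,0,0]])

```text
clock: 11.65
position: [0.6346, 0.0244, 0.1526]
ee_rot: [0.0, 0.739, 0.674, 0.0]
contact_force: [-0.9, -0.1, 3.6]
width: 0.0111
```

Emit:
send_rows(delta_pos=[[0,0,0.0025],[0,0,0],[0,0,0]], angular=[[0,0,0],[0,0,0],[0,0,0]])

```text
clock: 11.9
position: [0.6348, 0.0244, 0.1524]
ee_rot: [0.001, 0.739, 0.674, 0.001]
contact_force: [-1.9, 0.6, 7.8]
width: 0.0118
```

Seated with light contact at TCP z ≈ 0.1526 (collar ≈ 8.5 mm above the plug). First half: clockwise, sinking with the lead (0.267 mm per 0.08 rad).

Emit:
send_rows(delta_pos=[[0,0,-0.0015],[0,0,0.0007],[0,0,0.0007],[0,0,0.0007],[0,0,0.0007]], angular=[[0,0,1],[0,0,1],[0,0,1],[0,0,1],[0,0,1]])

```text
clock: 12.32
position: [0.635, 0.024, 0.1513]
ee_rot: [0.001, 0.859, 0.512, 0.001]
contact_force: [-0.2, -0.3, 5.1]
width: 0.0115
```

Run:
```python
from h import *
s=manip.get_state();print(s['position'],s['contact_force'],s['moment'],yaw_tool())
```

```text
[0.63501615 0.02401928 0.15125696] [-0.22740019 -0.2577089   5.06381021] [-0.22971492  0.12921361 -0.00476864] 61.63045751789815
```

Emit:
send_rows(delta_pos=[[0,0,0.0007],[0,0,0.0007],[0,0,0.0007],[0,0,0.0007],[0,0,0.0007]], angular=[[0,0,1],[0,0,1],[0,0,1],[0,0,1],[0,0,1]])

```text
clock: 12.73
position: [0.635, 0.0239, 0.15]
ee_rot: [0.001, 0.943, 0.331, 0.001]
contact_force: [-0.9, -1.9, 5.5]
width: 0.0119
```

Emit:
send_rows(delta_pos=[[0,0,0.0007],[0,0,0.0007],[0,0,0.0007],[0,0,0.0007],[0,0,0]], angular=[[0,0,1],[0,0,1],[0,0,1],[0,0,1],[0,0,0]])

```text
clock: 13.15
position: [0.6351, 0.024, 0.1489]
ee_rot: [0.001, 0.984, 0.178, 0.001]
contact_force: [0.2, -0.7, 5.0]
width: 0.0116
```

Run:
```python
from h import *
s=manip.get_state();print(s['position'],s['contact_force'],s['moment'],yaw_tool())
cs,b=shot('side','s13');u=[292,214];cv2.imwrite('pics/s13z.png',cv2.resize(b[u[1]-50:u[1]+50,max(0,u[0]-60):u[0]+60],None,fx=6,fy=6,interpolation=cv2.INTER_CUBIC))
```

```text
[0.63505319 0.02402382 0.14885869] [ 0.24450058 -0.65145851  4.98924454] [-0.09457247  0.03059333  0.02618473] 20.452125359525827
```

View pics/s13z.png

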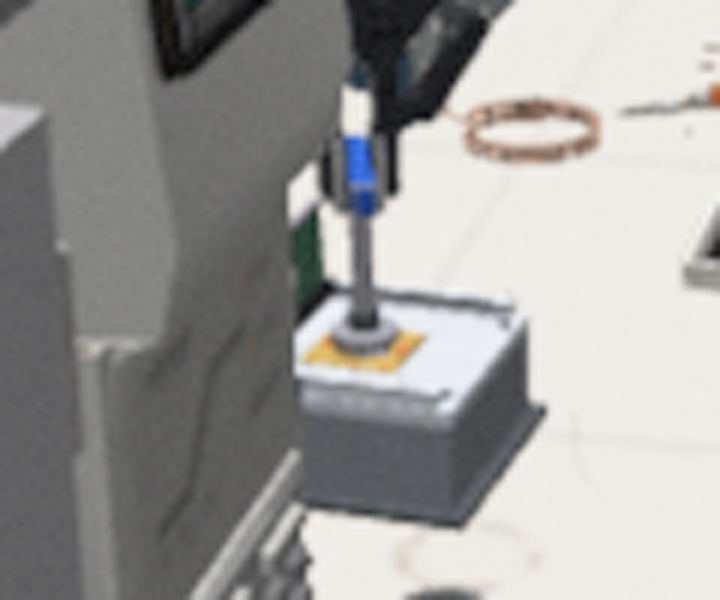

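It has sunk 3.7 mm for 64°, as the lead requires, so the collar is about 4.9 mm above the plug. I'll relieve the preload and let go.

Emit:
send_rows(delta_pos=[[0,0,-0.001],[0,0,0]], angular=[[0,0,0],[0,0,0]])

```text
clock: 13.37
position: [0.635, 0.0242, 0.1489]
ee_rot: [0.0, 0.984, 0.179, 0.001]
contact_force: [0.3, -1.4, 5.3]
width: 0.0113
```

Emit:
send_rows(delta_pos=[[0,0,0],[0,0,0],[0,0,0],[0,0,0],[0,0,0]], angular=[[0,0,0],[0,0,0],[0,0,0],[0,0,0],[0,0,0]], hand=40)

```text
clock: 13.78
position: [0.634, 0.0245, 0.1477]
ee_rot: [-0.0, 0.984, 0.179, -0.0]
contact_force: [-0.2, 0.6, -0.0]
width: 0.04
```

Run:
```python
from h import *
s=manip.get_state();print(s['position'],s['width'],s['contact_force'],s['moment'],yaw_tool())
cs,b=shot('side','s14');u=[292,214];cv2.imwrite('pics/s14z.png',cv2.resize(b[u[1]-50:u[1]+50,max(0,u[0]-60):u[0]+60],None,fx=6,fy=6,interpolation=cv2.INTER_CUBIC))
c,a=shot('wrist','w14');cv2.imwrite('pics/w14z.png',cv2.resize(a[110:360,200:450],None,fx=2.3,fy=2.3,interpolation=cv2.INTER_CUBIC))
M=Rt(s).as_matrix();p=s['position']
P=lambda v:proj(c,p+M@np.array(v))[0].round(1)
print(P([0,-.038,-.006]),P([0,.038,-.006]))
```

```text
[0.63403421 0.0245125  0.14768452] 0.039963076792486896 [-0.15846022  0.62319857 -0.00639854] [-0.03514397 -0.02513241 -0.00163127] 20.601192072264908
[327.4 201. ] [327.1 350.6]
```

View pics/s14z.png

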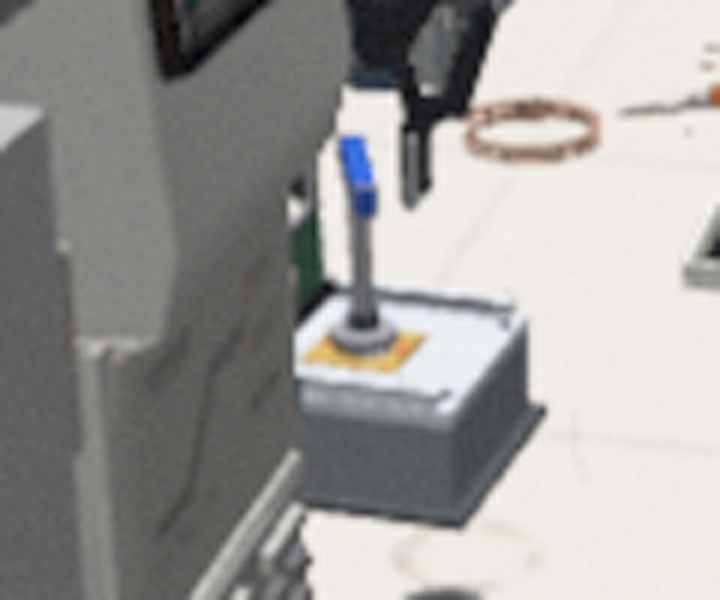

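View pics/w14z.png

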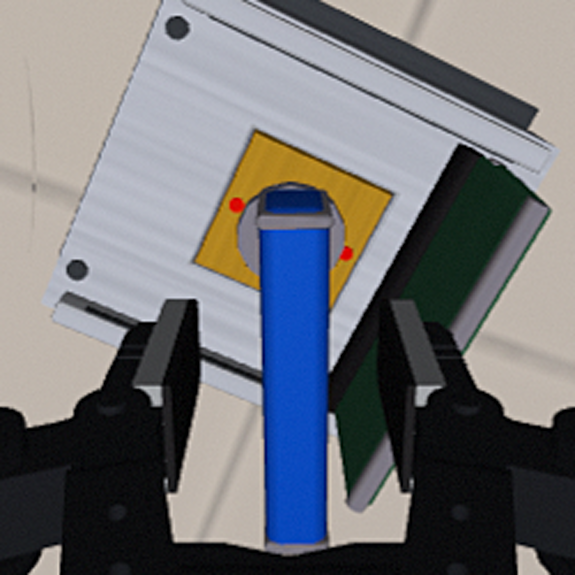

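The puller stands free and upright, and the bar hasn't turned (still vertical in the picture). The fingers show clear gaps on both sides at (195 and 390, zoomed), and the force reads zero. Taking the bar afresh.

Emit:
send_rows(delta_pos=[[0,0,-0.002],[0,0,0],[0,0,0],[0,0,0],[0,0,0]], angular=[[0,0,0],[0,0,0],[0,0,0],[0,0,0],[0,0,0]], hand=0, squeeze=80)

```text
clock: 14.3
position: [0.6346, 0.0244, 0.1493]
ee_rot: [0.0, 0.984, 0.179, 0.0]
contact_force: [-1.3, 0.0, 1.0]
width: 0.0112
```

Emit:
send_rows(delta_pos=[[0,0,0.0007],[0,0,0.0007],[0,0,0.0007],[0,0,0.0007],[0,0,0.0007]], angular=[[0,0,1],[0,0,1],[0,0,1],[0,0,1],[0,0,1]])

```text
clock: 14.72
position: [0.6344, 0.0242, 0.1481]
ee_rot: [0.0, 1.0, -0.022, 0.0]
contact_force: [-0.9, 0.3, 2.7]
width: 0.0116
```

Run:
```python
from h import *
s=manip.get_state();print(s['position'],s['width'],s['contact_force'],s['moment'],yaw_tool())
```

```text
[0.6343535  0.02424139 0.14808862] 0.011564542560210047 [-0.86034282  0.32884332  2.73721177] [-0.04435614  0.14060444  0.01277752] -2.545312234533544
```

Turning smoothly. Continuing.

Emit:
send_rows(delta_pos=[[0,0,0.0007],[0,0,0.0007],[0,0,0.0007],[0,0,0.0007],[0,0,0.0007]], angular=[[0,0,1],[0,0,1],[0,0,1],[0,0,1],[0,0,1]])

```text
clock: 15.13
position: [0.6343, 0.0243, 0.1467]
ee_rot: [-0.0, 0.975, -0.22, 0.0]
contact_force: [-0.6, 0.2, 2.6]
width: 0.0116
```

Emit:
send_rows(delta_pos=[[0,0,0.0007],[0,0,0.0007],[0,0,0.0007],[0,0,0.0007],[0,0,0.0007]], angular=[[0,0,1],[0,0,1],[0,0,1],[0,0,1],[0,0,1]])

```text
clock: 15.55
position: [0.6344, 0.0245, 0.1454]
ee_rot: [-0.0, 0.912, -0.41, 0.0]
contact_force: [-0.9, -0.4, 2.1]
width: 0.0112
```

Run:
```python
from h import *
s=manip.get_state();print(s['position'],s['width'],s['contact_force'],s['moment'],yaw_tool(),s['qpos'][5],s['effort'][5])
```

```text
[0.63439143 0.02445098 0.14540069] 0.011233468185639061 [-0.87549177 -0.38282974  2.10844953] [0.048732   0.02743476 0.03674486] -48.384687711595575 0.7732527927460546 -0.7859642431139946
```

Emit:
send_rows(delta_pos=[[0,0,0.0007],[0,0,0.0007],[0,0,0.0007],[0,0,0.0007]], angular=[[0,0,1],[0,0,1],[0,0,1],[0,0,1]])

```text
clock: 15.88
position: [0.6347, 0.0244, 0.1445]
ee_rot: [-0.0, 0.835, -0.55, 0.001]
contact_force: [0.3, 0.7, 5.0]
width: 0.0113
```

Emit:
send_rows(delta_pos=[[0,0,0.0007],[0,0,0.0004],[0,0,0]], angular=[[0,0,1],[0,0,0.5],[0,0,0]])

```text
clock: 16.13
position: [0.6349, 0.0242, 0.1446]
ee_rot: [-0.0, 0.802, -0.598, 0.001]
contact_force: [0.3, -0.5, 5.4]
width: 0.011
```

Run:
```python
from h import *
s=manip.get_state();print(s['position'],s['width'],s['contact_force'],s['moment'],yaw_tool(),s['qpos'][5],s['effort'][5])
cs,b=shot('side','s15');u=[292,214];cv2.imwrite('pics/s15z.png',cv2.resize(b[u[1]-50:u[1]+50,max(0,u[0]-60):u[0]+60],None,fx=6,fy=6,interpolation=cv2.INTER_CUBIC))
```

```text
[0.63493558 0.02420561 0.14455592] 0.011037515071903925 [ 0.32639107 -0.45599287  5.42572558] [-0.05797894  0.12375006 -0.02398638] -73.44644277183026 1.2107272957692465 0.22783968597650528
```

View pics/s15z.png

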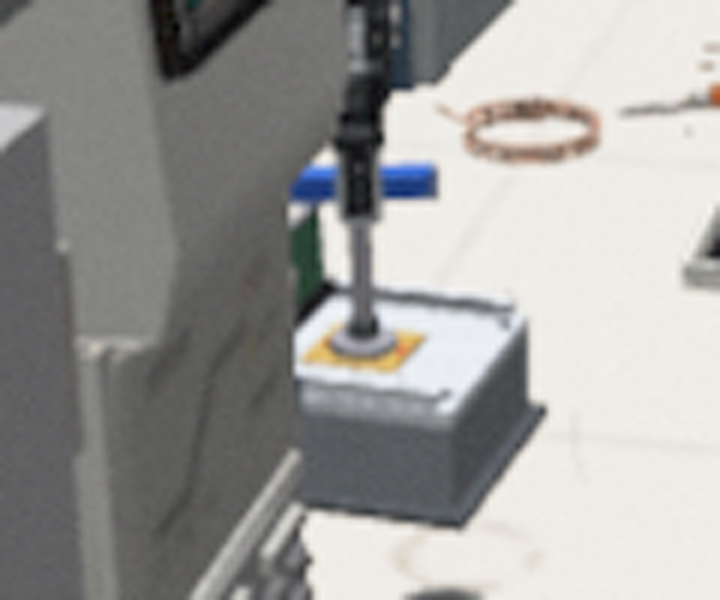

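z has stopped at 0.1445 and the upward force is growing, so the collar looks home. One more small tightening turn to confirm.

Emit:
send_rows(delta_pos=[[0,0,0.0003],[0,0,0.0003],[0,0,0]], angular=[[0,0,0.6],[0,0,0.5],[0,0,0]])

```text
clock: 16.43
position: [0.6351, 0.0242, 0.1445]
ee_rot: [-0.001, 0.774, -0.633, 0.001]
contact_force: [0.7, -0.6, 6.0]
width: 0.0118
```

Run:
```python
from h import *
s=manip.get_state();print(s['position'],s['width'],s['contact_force'],s['moment'],yaw_tool(),s['effort'][5])
c,a=shot('wrist','w16');cv2.imwrite('pics/w16z.png',cv2.resize(a[60:360,150:450],None,fx=2,fy=2,interpolation=cv2.INTER_CUBIC))
```

```text
[0.63505914 0.02415033 0.14453765] 0.011821152028158343 [ 0.66867997 -0.62138031  6.02446849] [-0.06532326  0.14189517 -0.02378184] -78.485092071891 0.20374967716634274
```

View pics/w16z.png

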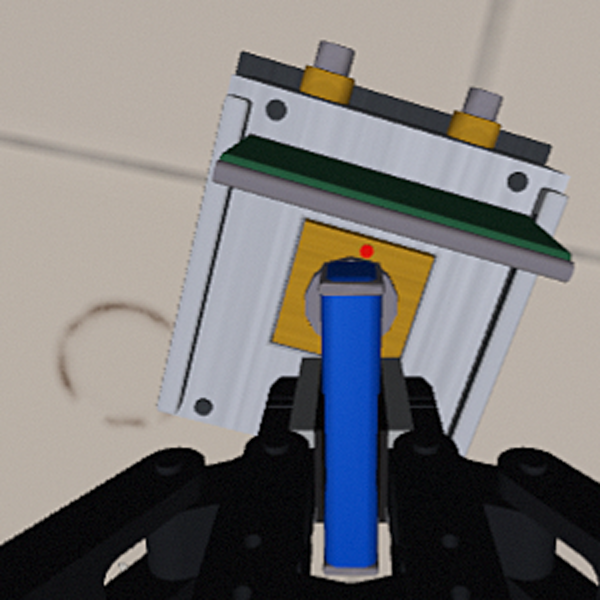

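It has turned 163° with no more sinking, and the collar lies on the flange: home. The cover is still folded. Drawing the plug straight up.

Emit:
send_rows(delta_pos=[[0,0,-0.005],[0,0,-0.01],[0,0,-0.015],[0,0,-0.02],[0,0,-0.02]], angular=[[0,0,0],[0,0,0],[0,0,0],[0,0,0],[0,0,0]])

```text
clock: 16.9
position: [0.6336, 0.0245, 0.1704]
ee_rot: [0.001, 0.775, -0.632, -0.001]
contact_force: [0.5, -0.2, -5.3]
width: 0.0114
```

Emit:
send_rows(delta_pos=[[0,0,-0.02],[0,0,-0.02],[0,0,-0.015],[0,0,0],[0,0,0]], angular=[[0,0,0],[0,0,0],[0,0,0],[0,0,0],[0,0,0]])

```text
clock: 17.32
position: [0.6345, 0.0244, 0.1939]
ee_rot: [-0.0, 0.775, -0.632, 0.001]
contact_force: [1.1, -0.8, -5.3]
width: 0.0114
```

Run:
```python
from h import *
s=manip.get_state();print(s['position'],s['width'],s['contact_force'],s['moment'],yaw_tool())
cs,b=shot('side','s17');u=[292,200];cv2.imwrite('pics/s17z.png',cv2.resize(b[u[1]-50:u[1]+50,max(0,u[0]-60):u[0]+60],None,fx=6,fy=6,interpolation=cv2.INTER_CUBIC))
```

```text
[0.63452503 0.0243733  0.19393069] 0.011428163641033858 [ 1.09845833 -0.78226129 -5.30311915] [-0.01950498  0.0357112  -0.04811019] -78.40887303554659
```

View pics/s17z.png

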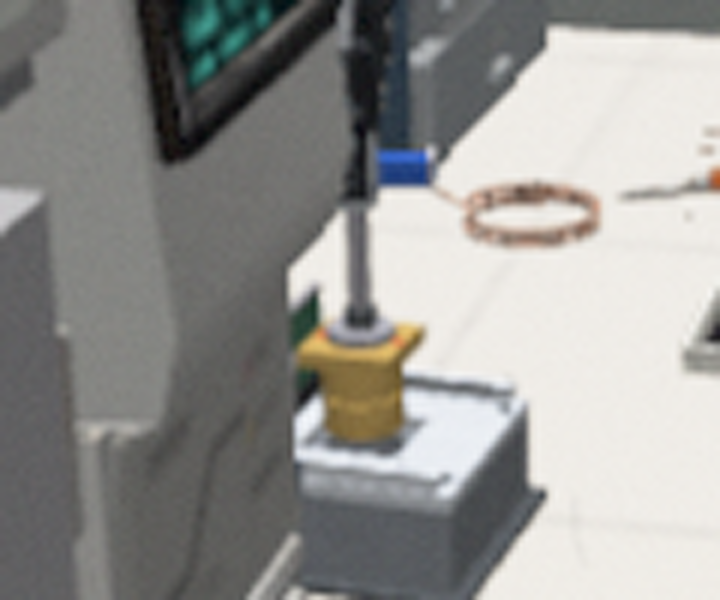

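The plug is fully out, upright, with the collar on it. Next: find the tray accurately and rise further.

Run:
```python
from h import *
a=cv2.imread('pics/top0.png');c=manip.calibration('top')
m=np.zeros(a.shape[:2],np.uint8);roi=a[190:285,370:460].max(2)<90;m[190:285,370:460]=roi
n,l,s,cc=cv2.connectedComponentsWithStats(m);i=1+np.argmax(s[1:,4]);print(s[i],cc[i])
q=cv2.minAreaRect(np.argwhere(l==i)[:,::-1].astype(np.float32));print(q)
b=cv2.boxPoints(q);B=onz(c,b,.004);print(B.round(4),B.mean(0).round(4),[np.linalg.norm(B[i]-B[(i+1)%4]).round(4) for i in range(4)])
g=lambda L:np.array(L,float)/2.6+[170,90]
O=onz(c,g([(588,327),(703,332),(699,452),(579,446)]),.016);print('rim',O.round(4),O.mean(0),[np.linalg.norm(O[i]-O[(i+1)%4]).round(4) for i in range(4)])
rows([.452,-.279,.225],yaw_tool(),12,frm=manip.get_state()['position']+[0,0,.03])
```

```text
[ 396  219   42   43 1702] [416.03290247 239.7720329 ]
((416.5, 240.0), (42.0, 41.0), 90.0)
[[ 0.5114 -0.2234  0.004 ]
 [ 0.5124 -0.3423  0.004 ]
 [ 0.3923 -0.3402  0.004 ]
 [ 0.3917 -0.2226  0.004 ]] [ 0.452  -0.2821  0.004 ] [np.float64(0.1189), np.float64(0.1202), np.float64(0.1177), np.float64(0.1197)]
rim [[ 0.5196 -0.2221  0.016 ]
 [ 0.5152 -0.3493  0.016 ]
 [ 0.3843 -0.3425  0.016 ]
 [ 0.3902 -0.2113  0.016 ]] [ 0.45231917 -0.28128317  0.016     ] [np.float64(0.1273), np.float64(0.1311), np.float64(0.1313), np.float64(0.1299)]
rot/row -0.0
[[0.0543, 0.0499, -0.0004], [0.0543, 0.0499, -0.0004], [0.0543, 0.0499, -0.0004], [0.0543, 0.0499, -0.0004], [0.0543, 0.0499, -0.0004]]
[[0.0543, 0.0499, -0.0004], [0.0543, 0.0499, -0.0004], [0.0543, 0.0499, -0.0004], [0.0543, 0.0499, -0.0004], [0.0543, 0.0499, -0.0004]]
[[0.0543, 0.0499, -0.0004], [0.0543, 0.0499, -0.0004]]
```

Emit:
send_rows(delta_pos=[[0,0,-0.02],[0,0,-0.02],[0,0,-0.02],[0,0,-0.015]], angular=[[0,0,0],[0,0,0],[0,0,0],[0,0,0]])

```text
clock: 17.7
position: [0.6349, 0.0244, 0.2245]
ee_rot: [-0.001, 0.775, -0.632, 0.001]
contact_force: [0.5, 0.0, -5.5]
width: 0.0115
```

Tray centre is about (0.452, −0.281), with the floor measured 119 mm against 127 nominal, well inside tolerance. Carrying it over.

Emit:
send_rows(delta_pos=[[0.025,0.023,0],[0.05,0.046,0],[0.06,0.055,0],[0.06,0.055,0],[0.06,0.055,0]], angular=[[0,0,0],[0,0,0],[0,0,0],[0,0,0],[0,0,0]])

```text
clock: 18.12
position: [0.5615, -0.0959, 0.2231]
ee_rot: [0.0, 0.775, -0.632, -0.0]
contact_force: [0.6, -0.7, -4.9]
width: 0.0118
```

Emit:
send_rows(delta_pos=[[0.06,0.055,0],[0.06,0.055,0],[0.06,0.055,0],[0.06,0.055,0],[0.06,0.055,0]], angular=[[0,0,0],[0,0,0],[0,0,0],[0,0,0],[0,0,0]])

```text
clock: 18.53
position: [0.4776, -0.2356, 0.2233]
ee_rot: [0.0, 0.775, -0.632, 0.0]
contact_force: [0.2, -0.0, -5.3]
width: 0.0113
```

Emit:
send_rows(delta_pos=[[0.05,0.046,0],[0.035,0.032,0],[0.018,0.017,0],[0,0,0],[0,0,0]], angular=[[0,0,0],[0,0,0],[0,0,0],[0,0,0],[0,0,0]])

```text
clock: 18.95
position: [0.4504, -0.2817, 0.2231]
ee_rot: [-0.001, 0.774, -0.633, -0.0]
contact_force: [0.5, 0.8, -5.3]
width: 0.0113
```

Run:
```python
from h import *
c,a=shot('wrist','w18');plan([.452,-.281,.2],yaw_tool());s=manip.get_state();print(s['contact_force'],s['width'])
print('tray corners pred',proj(c,[[.452+i*.0675,-.281+j*.0675,.016] for i,j in((1,1),(1,-1),(-1,-1),(-1,1))]).round(0).tolist())
cs,b=shot('side','s18')
cv2.imwrite('pics/s18z.png',cv2.resize(b[100:240,300:440],None,fx=4,fy=4,interpolation=cv2.INTER_CUBIC))
```

```text
at [ 0.4507 -0.2811  0.223 ] jaw -78.42 t 19.0 q6 0.679
shift units [ 0.00041 -0.0032   0.05756] rows>= 0.6 rot units [-0.01   0.016 -0.   ]
[-0.68804068  1.0771739  -5.08636541] 0.011646630578542705
tray corners pred [[274.0, 95.0], [400.0, 122.0], [370.0, 237.0], [256.0, 215.0]]
```

View pics/w18.png

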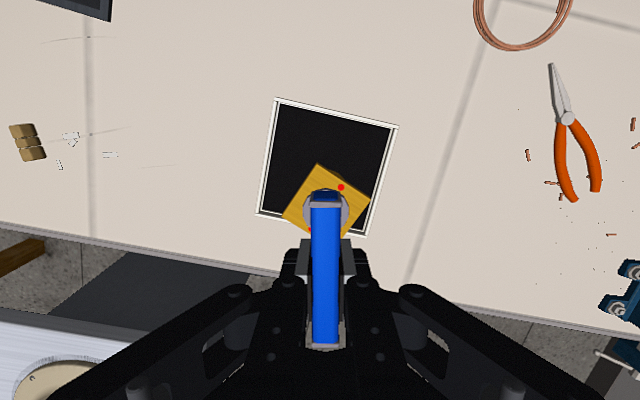

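View pics/s18z.png

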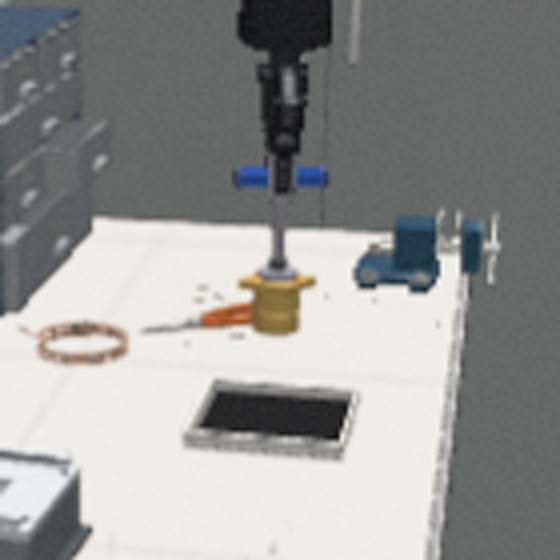

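The plug hangs over the tray centre. In the wrist view the flange has turned about 18° relative to the bar since it left its key: the two-start thread has backed off by about 1 mm. That's well within the 6 mm limit, so I'll lower promptly and set it down gently.

Emit:
send_rows(delta_pos=[[0,0,0.04],[0,0,0.06],[0,0,0.05],[0,0,0.03],[0,0,0.008]], angular=[[0,0,0],[0,0,0],[0,0,0],[0,0,0],[0,0,0]])

```text
clock: 19.47
position: [0.4499, -0.2795, 0.1454]
ee_rot: [-0.0, 0.776, -0.631, -0.003]
contact_force: [-0.9, 0.4, -4.8]
width: 0.0116
```

Emit:
send_rows(delta_pos=[[0,0,0.005],[0,0,0.005],[0,0,0]], angular=[[0,0,0],[0,0,0],[0,0,0]])

```text
clock: 19.72
position: [0.4514, -0.282, 0.1445]
ee_rot: [-0.0, 0.775, -0.632, 0.001]
contact_force: [-0.3, 0.2, -5.3]
width: 0.0114
```

Run:
```python
from h import *
s=manip.get_state();print(s['position'],s['width'],s['contact_force'],s['moment'],s['clock'])
cs,b=shot('side','s19');cv2.imwrite('pics/s19z.png',cv2.resize(b[130:230,320:420],None,fx=6,fy=6,interpolation=cv2.INTER_CUBIC))
c,a=shot('wrist','w19');cv2.imwrite('pics/w19z.png',cv2.resize(a[100:300,225:425],None,fx=3,fy=3,interpolation=cv2.INTER_CUBIC))
```

```text
[ 0.45137134 -0.28199021  0.14445987] 0.011371960511583698 [-0.2650951   0.19978984 -5.32299141] [ 0.00383945 -0.01031183  0.0613759 ] 19.7167
```

View pics/s19z.png

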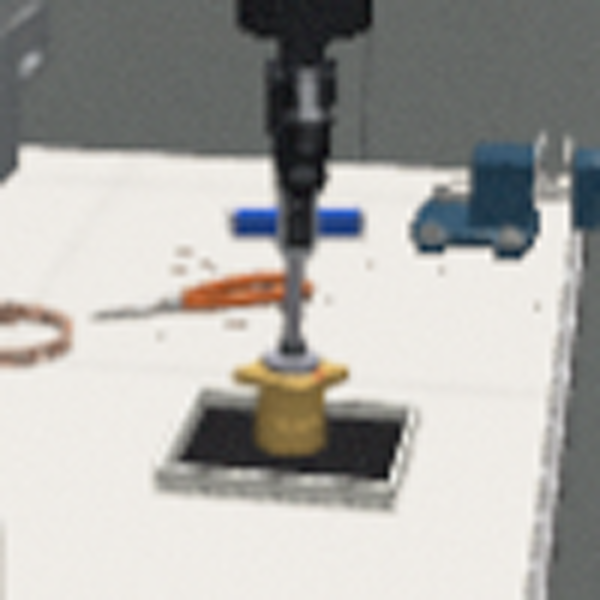

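View pics/w19z.png

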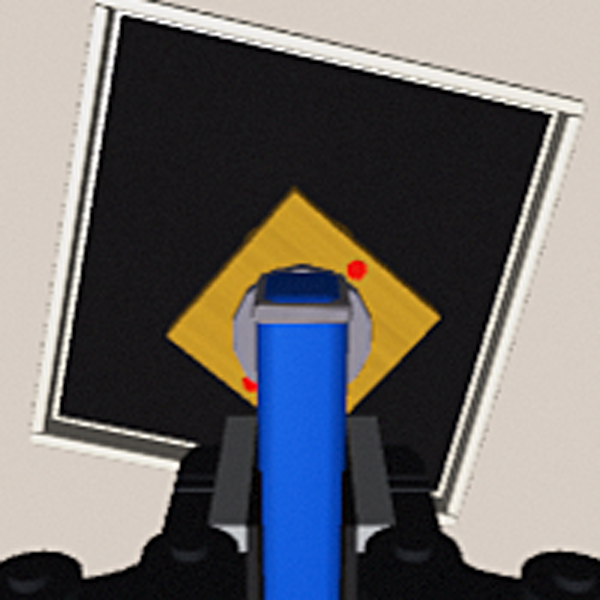

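Close above the floor and centred. The flange is now about 42° to the bar (backed off about 1.5 mm). Setting it down in small steps.

Emit:
send_rows(delta_pos=[[0,0,0.004],[0,0,0.004],[0,0,0.002],[0,0,0]], angular=[[0,0,0],[0,0,0],[0,0,0],[0,0,0]])

```text
clock: 20.15
position: [0.4505, -0.282, 0.1398]
ee_rot: [-0.0, 0.775, -0.632, 0.0]
contact_force: [-0.4, -0.2, -4.0]
width: 0.012
```

Emit:
send_rows(delta_pos=[[0,0,0.002],[0,0,0.002],[0,0,0]], angular=[[0,0,0],[0,0,0],[0,0,0]])

```text
clock: 20.4
position: [0.4508, -0.2823, 0.1385]
ee_rot: [-0.0, 0.775, -0.632, 0.001]
contact_force: [-1.0, 0.2, -1.4]
width: 0.0113
```

Emit:
send_rows(delta_pos=[[0,0,0.002],[0,0,0],[0,0,0]], angular=[[0,0,0],[0,0,0],[0,0,0]])

```text
clock: 20.65
position: [0.451, -0.2823, 0.138]
ee_rot: [-0.0, 0.775, -0.632, 0.001]
contact_force: [0.0, -0.2, 1.9]
width: 0.0115
```

Run:
```python
from h import *
s=manip.get_state();print(s['position'],s['width'],s['contact_force'],s['moment'],s['clock'])
cs,b=shot('side','s20');cv2.imwrite('pics/s20z.png',cv2.resize(b[130:230,320:420],None,fx=6,fy=6,interpolation=cv2.INTER_CUBIC))
```

```text
[ 0.45096868 -0.28234274  0.13802247] 0.011489516583582268 [ 0.00895679 -0.20924129  1.91585236] [0.04152286 0.04683882 0.01473358] 20.65
```

View pics/s20z.png

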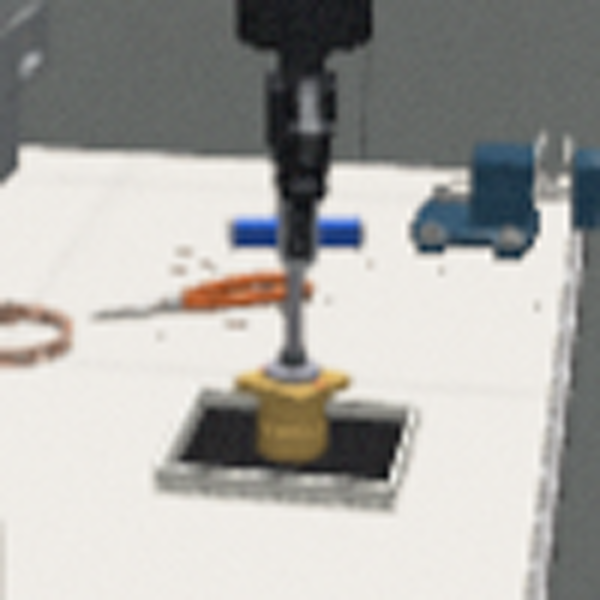

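The plug is on the floor: the force went from −5 to +2 N and the plug is upright. Release and back away straight up.

Emit:
send_rows(delta_pos=[[0,0,0],[0,0,0],[0,0,0],[0,0,0]], angular=[[0,0,0],[0,0,0],[0,0,0],[0,0,0]], hand=45)

```text
clock: 21.03
position: [0.4505, -0.2819, 0.1372]
ee_rot: [-0.0, 0.775, -0.632, -0.0]
contact_force: [-0.0, 0.6, 0.8]
width: 0.0452
```

Run:
```python
from h import *
s=manip.get_state();print(s['position'],s['width'],s['contact_force'],s['clock'])
c,a=shot('wrist','w21')
cv2.imwrite('pics/w21z.png',cv2.resize(a[100:360,195:455],None,fx=2.2,fy=2.2,interpolation=cv2.INTER_CUBIC))
```

```text
[ 0.45045576 -0.28193889  0.13724614] 0.04521661838636091 [-0.04131196  0.61563587  0.84811953] 21.0333
```

View pics/w21z.png

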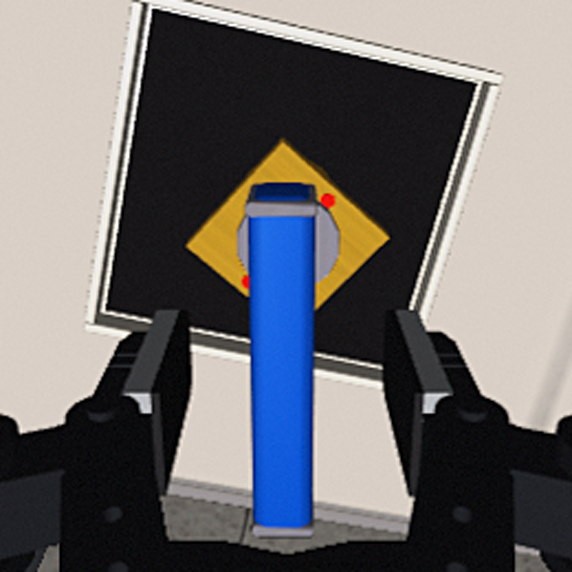

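The fingers are clear on both sides. The bar leans at most about 1 mm over its shaft. Rising straight up.

Emit:
send_rows(delta_pos=[[0,0,-0.02],[0,0,-0.05],[0,0,-0.08],[0,0,-0.09],[0,0,-0.06]], angular=[[0,0,0],[0,0,0],[0,0,0],[0,0,0],[0,0,0]])

```text
clock: 21.5
position: [0.4512, -0.2825, 0.261]
ee_rot: [-0.0, 0.775, -0.632, 0.002]
contact_force: [1.1, -1.8, 0.4]
width: 0.0449
```

Emit:
send_rows(delta_pos=[[0,-0.06,0],[0,-0.06,0],[0,-0.04,0],[0,0,0],[0,0,0]], angular=[[0,0,0],[0,0,0],[0,0,0],[0,0,0],[0,0,0]])

```text
clock: 21.92
position: [0.5133, -0.2689, 0.2574]
ee_rot: [0.0, 0.775, -0.632, -0.0]
contact_force: [0.0, 0.9, -1.0]
width: 0.0448
```

Run:
```python
from h import *
s=manip.get_state();print(s['position'],s['width'],s['contact_force'],s['clock'])
c,a=shot('wrist','w22');cs,b=shot('side','s22');ct,t=shot('top','t22')
cv2.imwrite('pics/s22z.png',cv2.resize(b[120:270,280:430],None,fx=4,fy=4,interpolation=cv2.INTER_CUBIC))
cv2.imwrite('pics/t22z.png',cv2.resize(t[90:280,170:470],None,fx=2.6,fy=2.6,interpolation=cv2.INTER_CUBIC))
```

```text
[ 0.51333832 -0.2689037   0.25743973] 0.04480727852508691 [ 0.03632268  0.86834963 -1.0056784 ] 21.9167
```

View pics/w22.png

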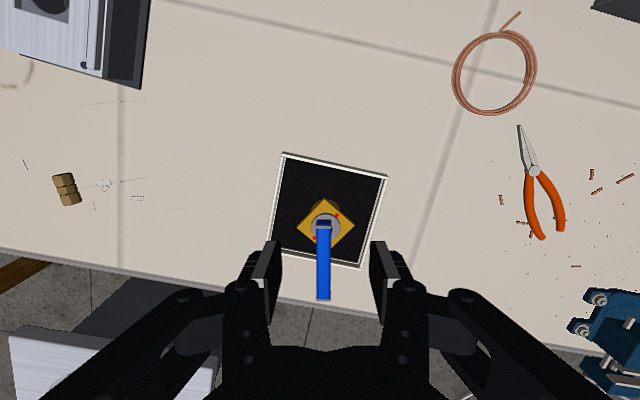

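View pics/s22z.png

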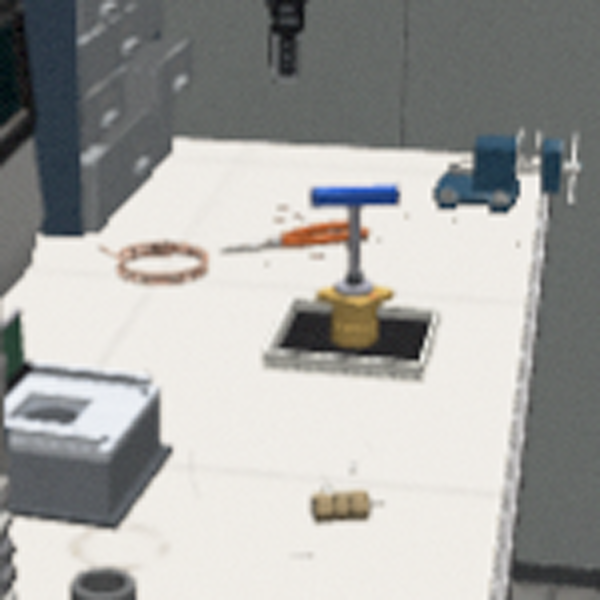

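View pics/t22z.png

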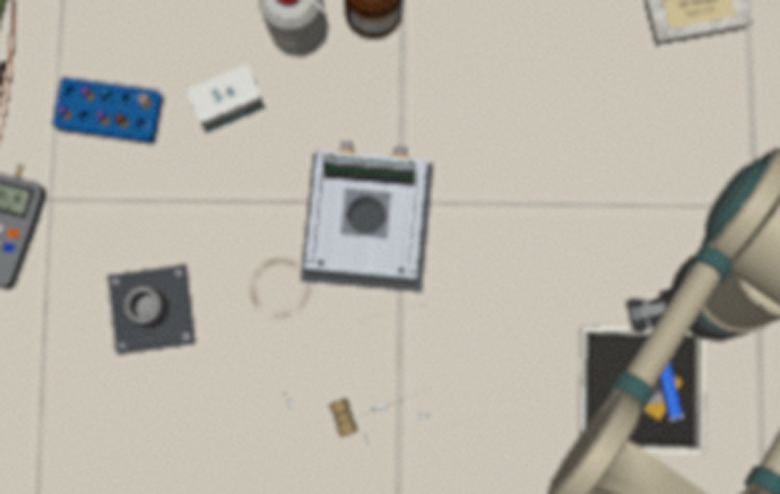

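All three views agree: the plug is upright in the tray with the puller in it, the cover is folded, and the carton and union sit at their start pixels. One last numeric check, then I'll hand in.

Run:
```python
from h import *
c,a=load('w22');b,g,r=[a[...,i].astype(int) for i in range(3)]
n,l,s,cc=cv2.connectedComponentsWithStats(((r>150)&(g<80)&(b<80)).astype(np.uint8))
d=[cc[i] for i in range(1,n) if s[i,4]>4 and 300<cc[i][0]<345 and 200<cc[i][1]<250];print(np.round(d,1))
print('dots at z=.05',onz(c,d,.05).round(4), onz(c,d,.05).mean(0).round(4))
B=onz(c,[(283,153),(387,177),(361,267),(270,235)],.016);print('tray rim',B[:3].round(4),'centre',((B[0]+B[2])/2).round(4))
for n0 in ['top0','t22']:
    t=cv2.imread(f'pics/{n0}.png').astype(int)
    if n0=='top0': ref=t
    else: print('diff carton',np.abs(t-ref)[110:145,240:275].mean().round(2),'union',np.abs(t-ref)[238:262,290:315].mean().round(2))
print(manip.sign_off())
```

```text
[[336.3 214.7]
 [313.9 237.6]]
dots at z=.05 [[ 0.4663 -0.2917  0.05  ]
 [ 0.4325 -0.2718  0.05  ]] [ 0.4494 -0.2817  0.05  ]
tray rim [[ 0.5184 -0.2161  0.016 ]
 [ 0.5148 -0.3462  0.016 ]
 [ 0.3868 -0.3444  0.016 ]] centre [ 0.4526 -0.2803  0.016 ]
diff carton 2.57 union 2.48
the job is handed in; nothing more can be done
None
```

The job is done and handed in at about 22 s of the 72 s allowed. `sign_off` gives no verdict, so the result rests on my own checks.

**What I did**
- **Cover:** I pushed it back until it pressed on its stop (about 8 N). It is still folded in the last top view.
- **Screwing in:** I took the puller out of its stand and dropped its lugs in line with the red dots. I turned it 64° clockwise and let go, with the collar about 5 mm above the plug and the fingers clear. I then took the bar again and turned to 163°, where the collar stopped sinking.
- **Drawing and placing:** I drew the plug straight up and carried it to the tray. I lowered it until the tray took its weight, with about 2 N pressing at contact, then released and backed away.

**Last checks**
- **Plug position:** it stands upright at (0.449, -0.282). The tray centre measures about (0.453, -0.280), so it is within 4 mm.
- **Carton and union:** both are where they started in the top view.
- **Robot:** it touches nothing.

**What disagreed**
- **Thread backed off:** once the plug left its key, the thread unscrewed by about 26°. The collar now sits roughly 1–1.5 mm above the plug, against the 6 mm limit. This is worked out from the flange angle, not measured directly.
- **Short measurements:** the bar measured about 71 mm long against the stated 76 mm. The tray floor measured about 119 mm across against about 127 mm. Neither affected the result.
- **Bar lean:** it leans about 1 mm over the shaft's length.

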